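Square two paperbacks in the packing gauge and lock its quick-release stop

TASK

Slide the blue stop along its rail until both paperbacks lie square and snug between it and the fixed end stop. Then set its quick-release: turn the orange cross-grip adjuster nut clockwise (as seen facing the nut) until the red-tipped cam lever first meets firm resistance about midway through its swing, standing straight out in line with the skewer, and then swing the lever closed, fully home. Leave the other things on the counter where they are.

Things in the scene. Friction and masses are not known exactly. Their poses are not given: they have to be found in the camera images.
- gauge: squaring gauge, fixed: plywood board 220 x 470 x 15 mm, aluminium rail 30 mm wide along its y (rail top 45 mm above the counter). Origin on the rail's centre line at counter height; +x = book side, -x = lever side. Fixed end stop: steel plate 66 mm high above the board, x -15 to 135 mm, its face looks to +y at y = -210 mm. Nothing but the carriage stands on the rail between the stops
- stop_end (a point): centre of the flat +y end of the sliding stop's blue carriage, the end to push on (in gauge x from -14 to 28 mm, 46 to 73 mm above the counter). The stop's steel face, which looks to gauge -y and presses the books, is 82 mm from it in gauge -y
- stop (a joint): travel of the sliding stop towards the fixed one (gauge -y), m: gap between the two stop faces = 0.275 - value, so 0.100 with the 175 mm long books snug. Rubs with about 3 N while unclamped (2 to 4 N more once it pushes both books); held fast when the lever is closed on a well set nut
- nut_center (a point): middle of the adjuster nut, on the skewer axis, 59 mm above the counter, on the carriage's gauge +x side, 20 mm short of its +y end. Orange cross grip: four lobes 90 degrees apart, each 11 mm thick, 14 mm wide along x, rounded tips 31 mm from the axis, on a brass hub of 10 mm radius. Free space on its gauge +y and +x sides; stop plate 23 mm beyond the lobes on its -y side
- nut: the same nut, origin on its axis 9 mm nearer the carriage. Own x = skewer axis = gauge x; lobes along own +y, -y, +z, -z. Tighten clockwise facing it from gauge +x: the lobe on the gauge +y side goes down. Turns with about 0.17 N m, stays where left, draws the skewer 4 mm per turn. Starts too loose, by a little over half a turn to about one turn
- lever (a joint): swing of the cam lever about its upright pin, rad: 0 = fully open, points to gauge +y; 1.57 = midway, points to gauge -x in line with the skewer; 3.28 = fully closed on its stop, just over centre, points to gauge -y. Starts between 0.1 and 0.6
- lever_pivot (a point): the lever's upright pin on the gauge -x side, 59 mm above the counter; the lever runs along its own +y. It swings freely (under 1 N at the grip) and stays where left until the clamp pad touches the rail, then needs a rising push, 3 to 10 N with the nut well set (over 15 N: too tight), fading over centre. Short of closed with the pad pressed it may spring back a little when let go
- lever_grip (a point): middle of the lever's red end, 70 mm from the pin; the lever ends 95 mm from the pin; red end 10 mm thick, 17 mm high, centre 59 mm above the counter; the black part nearer the pin is 13 mm thick
- pad (a joint): how far the jaw's rubber clamp pad is squeezed against the rail's -x face, m: 0 while it does not touch. With the nut well set it is about 0.0004 with the lever midway and about 0.0019 with the lever closed. One turn of the nut changes the closed value by about 0.0017
- book_low_mid (a point): centre of the lower paperback (tan cover), lying flat on the board, 108 x 175 x 28 mm, long side along gauge y. Own axes: x across, y along the book, z up. 0.26 kg. Snug against the fixed stop its centre is at gauge y = -122.5 mm
- book_top_mid (a point): centre of the upper paperback (dark cover), same size, lying on the lower one a little askew. Snug against the fixed stop its centre is at gauge y = -122.5 mm
- spare_books: bystander: two paperbacks stuck together, 108 x 175 x 56 mm, lying on the counter; origin at the centre of the underside
- tape_roll: bystander: roll of packing tape, 104 mm across, 48 mm high, lying flat; origin at the centre of the underside
- scanner: bystander: hand-held barcode scanner lying on the counter, 165 x 55 x 49 mm; origin at its underside
Mind the look-alikes: they are no part of the job. What is shaped like the part that bears book_top_mid but turquoise or yellow is not meant. What is shaped like the part that bears book_low_mid but green is not meant.

How it is judged:
By the outcome, as a careful person would: the job done as asked, in the order asked, and still so for the second after the job is handed in, with the robot touching nothing.
It also fails if it takes over 72 s, if anything falls off the work surface, if the arm or the gripper's body presses on something with over 40 N, if the wrist force passes 120 N, or if a joint passes its speed limit or range.

ROBOT

A 6-joint arm with a two-finger parallel gripper is mounted at the origin on the work surface. World frame = base frame: x ahead of the robot, y to its left, z up, the work surface at z = 0. Lengths are in m, angles in rad, forces in N, time in s.
With the tool pointing down it reaches from about 0.35 to 0.975 m from the base axis. Payload 4.9 kg.
Tool frame: the origin (TCP) lies midway between the tips of the shut fingers; the grasp point (between the pads) lies 19 mm behind it; z points along the fingers, y is the direction in which the jaws open and shut (so a half turn about z gives the same grasp; the last joint's range is limited). The gripper opens to 85 mm and grips with 20 to 120 N. Pads are 22 mm wide; open, the fingers measure 114 mm over their backs; the gripper's body (76 mm by 85 mm) begins 54 mm behind the grasp point. The pads swing forward as they close: fully open they stand 13 mm farther back than shut.
Start: joints at [1.159, 0.053, 1.613, -0, 1.476, -0.119], TCP at [0.18, 0.598, 0.231] pointing down, gripper open.
Joint ranges: [-3.01, 3.01], [-1.01, 2.22], [0.06, 2.58], [-1.02, 4.17], [0.09, 2.62], [-3.14, 3.14]. Speed limits (rad/s): [2.57, 2.57, 3.14, 3.14, 3.14, 3.14].

INTERFACE

Orientations are given as a rotation vector (axis times angle).
In Python, from station import ctrl gives the robot as it stands.
- The arm moves only by the tool apply_moves, never from a script. Its argument "rows" is a list of rows, each a list of 6 numbers: the shift along the tool's x, y, z in cm, then the turn, a rotation vector about the tool's x, y, z in units of 5 degrees (1.0 is 5 degrees). In form: [[x, y, z, rx, ry, rz], ...]. A call has 1 to 20 rows; each row is the pose to reach, as a shift and turn from the pose measured when the call began, along the tool's axes at that moment; what a row does not reach only later rows make up. A row lasts 1/10 s, in which the tool goes at most 50 mm and 8.59 degrees, less where a joint would pass 70% of its speed; a pose out of reach is approached as far as the arm can. A call with a gripper value outside its range is refused whole. "grip" is the closure, from 0 (fully open) to 1 (shut), set as the call begins (left out, the last holds). The fingers move at their own pace and stop on an object; "squeeze" is the grip in N (left out, the last holds). Time passes only in rows, so rows that repeat a pose let the fingers close. It gives the time, the measured TCP pose, the force and the opening at its end, in the units of the state.
- ctrl.get_obs(): the state, without advancing time (a new reading comes with each control period).
- ctrl.get_image(name): name is "scene" or "side" or "wrist"; returns a dict with "color" (384x512x3 uint8, blue, green, red), "mtx" (3x3 intrinsics, pixels), "rvec" (rotation vector, rad) and "tvec" (3), from world to camera coordinates, as OpenCV has them. Camera axes: x right, y down, z forward; pixel columns grow to the right and rows downward; lengths in m; the calibration is good to about 2 mm. A picture is of the moment at which its call begins. There is no depth.
- ctrl.finish_job(): hands the job in, once; it reports no verdict.
The state is a dict: "t": time; "q": joint angles; "dq": joint speeds; "effort": joint torques, N m; "tool_pos": TCP position; "tool_rot": TCP orientation; "contact_force": force on the tool from outside, world axes, zero at the start; "wrist_torque": the same for the moment, N m; "opening": finger opening in m.
Only numpy, scipy, OpenCV 4.12 (cv2) and the standard library are available. Lean on these libraries where they do the work, as an engineer would, in place of code of your own. Each camera call takes 0.05 s, during which the arm holds its last target.

## Working session

There is one attempt and no reset: what is moved stays moved. The work goes in short steps, Python scripts to look and compute and a tool call to move; the robot and the scene stay as the last step left them, time stands still between calls to the robot, and variables do not carry over. Pictures are saved under pics/ and viewed, and the job is handed in when it is done.

Besides the shell and the picture viewer there is one more tool, called after "Emit:" by a JSON object that holds its "name" and its "arguments", one argument or row to a line. apply_moves: Moves the arm, as the interface text tells. Its arguments: {"type":"object","properties":{"rows":{"type":"array","items":{"type":"array","items":{"type":"number"}}},"grip":{"type":"number"},"squeeze":{"type":"number"}},"required":["rows"]}

```bash
mkdir -p pics; ls
cat > h.py <<'E'
import numpy as np, cv2
from station import ctrl
def grab(n,f):
    im=ctrl.get_image(n); cv2.imwrite('pics/'+f+'.png',im['color']); np.savez('pics/'+f+'.npz',**im); return im
def load(f): return dict(np.load('pics/'+f+'.npz'))
def ray(im,uv):
    R,_=cv2.Rodrigues(im['rvec']); t=np.array(im['tvec']).ravel()
    d=R.T@np.linalg.inv(im['mtx'])@np.array([uv[0],uv[1],1.]); return -R.T@t,d
def onz(im,uv,z):
    c,d=ray(im,uv); return c+d*(z-c[2])/d[2]
def proj(im,p):
    return cv2.projectPoints(np.array(p,float).reshape(-1,3),im['rvec'],im['tvec'],im['mtx'],None)[0].reshape(-1,2)
def two(a,ua,b,ub):
    c1,d1=ray(a,ua);c2,d2=ray(b,ub)
    A=np.stack([d1,-d2],1); s=np.linalg.lstsq(A,c2-c1,rcond=None)[0]
    p,q=c1+d1*s[0],c2+d2*s[1]; return (p+q)/2,np.linalg.norm(p-q)
E
python3 - <<'E'
from h import *
for n in('scene','side','wrist'):
    im=grab(n,n+'0'); c,_=ray(im,(0,0)); print(n,c)
o=ctrl.get_obs(); print(o)
E
```

```text
pics
scene [1.48157293 0.27113402 0.96688607]
side [-0.08715695 -1.30013894  0.91275978]
wrist [0.11456549 0.618196   0.3736146 ]
{'t': 0.15, 'q': array([ 1.15899869e+00,  5.32108585e-02,  1.61395345e+00,  4.28975049e-05,
        1.47600459e+00, -1.19005148e-01]), 'dq': array([-8.44236640e-05, -1.54273001e-03, -4.64262540e-03,  9.49533657e-04,
       -8.27921898e-04, -6.18804257e-04]), 'effort': array([ 4.47667571e-05, -3.94241095e+01, -3.70720983e+01, -1.65896076e-04,
        4.64370270e-03,  3.04957246e-05]), 'tool_pos': array([0.1801915 , 0.59796513, 0.23035696]), 'tool_rot': array([-4.58216224e-01, -3.10753604e+00,  2.37133076e-03]), 'contact_force': array([-0.1897142 ,  0.98975972,  0.1888303 ]), 'wrist_torque': array([0.00543193, 0.03531725, 0.01382507]), 'opening': 0.08550185531197092}
```

View pics/scene0.png

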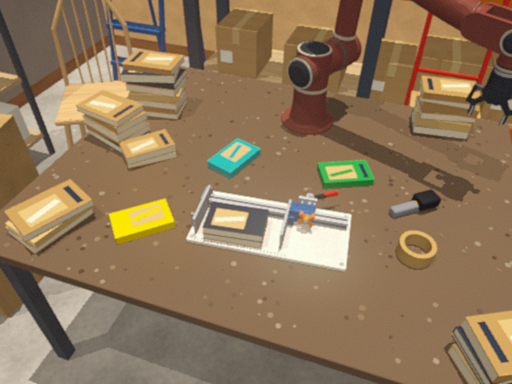

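View pics/side0.png

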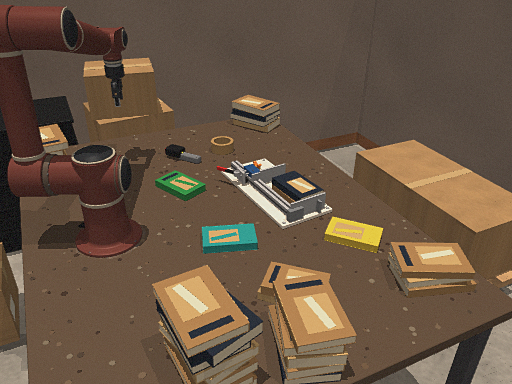

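View pics/wrist0.png

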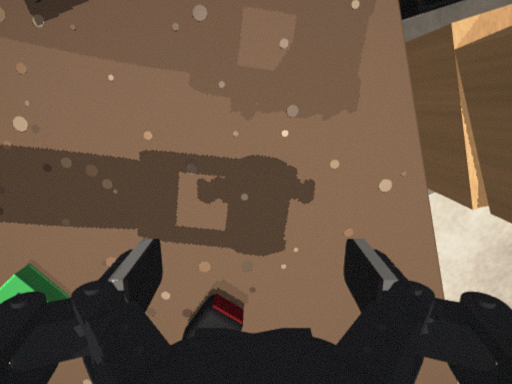

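The scene view shows the gauge board at about px (190–350, 190–265) and the blue carriage at (303,208). The orange nut is at (305,217) and the red lever tip at (333,194). I'll zoom in on these.

Run:
```python
import cv2
a=cv2.imread('pics/scene0.png')[175:275,180:360]; cv2.imwrite('pics/c1.png',cv2.resize(a,None,fx=4.4,fy=4.4,interpolation=cv2.INTER_CUBIC))
a=cv2.imread('pics/side0.png')[145:235,210:340]; cv2.imwrite('pics/c2.png',cv2.resize(a,None,fx=6,fy=6,interpolation=cv2.INTER_CUBIC))
```

```text
(no output)
```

View pics/c1.png

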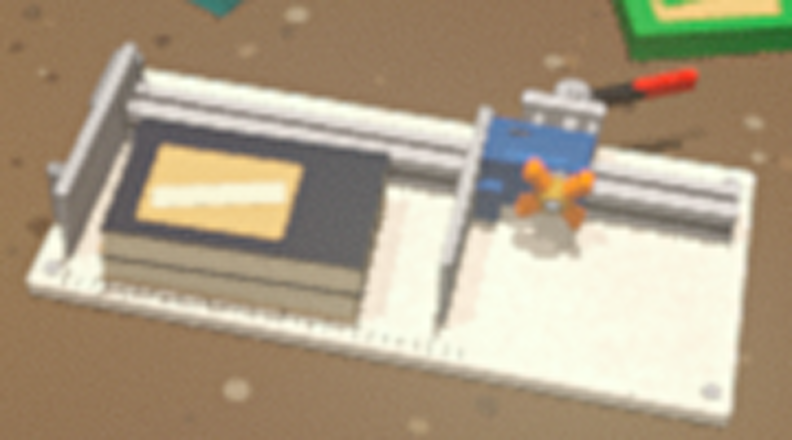

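View pics/c2.png

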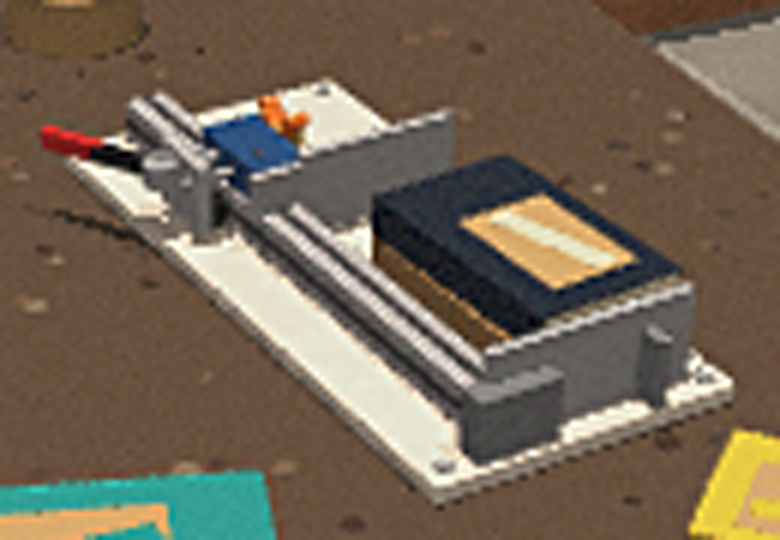

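```bash
cat > m.py <<'E'
from h import *
s=load('scene0'); d=load('side0')
C=lambda u,v:(u/4.4+180-.4,v/4.4+175-.4)
D=lambda u,v:(u/6+210-.4,v/6+145-.4)
# board top corners (scene)
for n,p in dict(pp_far=(753,174),pp_near=(730,404),m_near=(30,281)).items(): print(n,onz(s,C(*p),.015))
for n,p in dict(mm=(440,490),pm=(732,384),pp=(330,80)).items(): print('side',n,onz(d,D(*p),.015))
for n,a,b,z in [('redtip',(697,75),(42,135),.059),('nut',(553,188),(282,120),.059),('bluetopR',(600,135),(203,127),.073)]:
    print(n,onz(s,C(*a),z),onz(d,D(*b),z),two(s,C(*a),d,D(*b)))
E
python3 m.py
```

```text
pp_far [0.50067513 0.2634437  0.015     ]
pp_near [0.71011301 0.28332523 0.015     ]
m_near [ 0.7630025 -0.180994   0.015    ]
side mm [ 0.54584753 -0.21027103  0.015     ]
side pm [ 0.75951329 -0.18698523  0.015     ]
side pp [0.71773137 0.27654748 0.015     ]
redtip [0.45930382 0.20872964 0.059     ] [0.46621169 0.20536997 0.059     ] (array([0.46468797, 0.20734923, 0.06054826]), np.float64(0.005808693633299617))
nut [0.60448126 0.13726837 0.059     ] [0.62199044 0.15904467 0.059     ] (array([0.6134459, 0.1394004, 0.0695464]), np.float64(0.002204661262852113))
bluetopR [0.5580369  0.15778115 0.073     ] [0.55830214 0.14757865 0.073     ] (array([0.55939248, 0.15593347, 0.07086252]), np.float64(0.006121305924554677))
```

```bash
cat >> h.py <<'E'
from scipy.spatial.transform import Rotation as Ro
def plan(p,R,obs=None):
    "shift/turn row for target TCP p, rotation matrix R"
    o=obs or ctrl.get_obs(); R0=Ro.from_rotvec(o['tool_rot']); 
    return np.r_[R0.inv().apply(np.array(p)-o['tool_pos'])*100,(R0.inv()*Ro.from_matrix(R)).as_rotvec(degrees=True)/5]
def gR(yaw,tilt=0,spin=0):
    "tool x=-gx, y=+gy, z down; tilt about gauge x; spin about z"
    Rg=Ro.from_euler('z',yaw); B=Ro.from_matrix(np.array([[-1,0,0],[0,1,0],[0,0,-1.]]).T)
    return (Rg*Ro.from_euler('z',spin)*Ro.from_euler('x',tilt)*B).as_matrix()
E
python3 - <<'E'
from h import *
w=load('wrist0'); print(w['mtx']); print(ray(w,(256,192)))
print(Ro.from_rotvec(ctrl.get_obs()['tool_rot']).as_matrix())
print(plan([.64,.06,.36],gR(.098)).round(2))
E
```

```text
[[306.48437387   0.         252.69533382]
 [  0.         306.48437387 190.11752491]
 [  0.           0.           1.        ]]
(array([0.11456549, 0.618196  , 0.3736146 ]), array([ 0.26619296, -0.07120638, -0.96136619]))
[[-9.57440363e-01  2.88630391e-01 -6.70037734e-04]
 [ 2.88631078e-01  9.57439326e-01 -1.42738052e-03]
 [ 2.29535078e-04 -1.56002544e-03 -9.99998757e-01]]
[-5.955e+01 -3.826e+01 -1.292e+01 -2.000e-02 -1.000e-02 -4.480e+00]
```

Emit:
{"name": "apply_moves", "arguments": {
  "rows": [
    [-58,-38.5,-13,0,0,-4.5],
    [-58,-38.5,-13,0,0,-4.5],
    [-58,-38.5,-13,0,0,-4.5],
    [-58,-38.5,-13,0,0,-4.5],
    [-58,-38.5,-13,0,0,-4.5],
    [-58,-38.5,-13,0,0,-4.5],
    [-58,-38.5,-13,0,0,-4.5],
    [-58,-38.5,-13,0,0,-4.5],
    [-58,-38.5,-13,0,0,-4.5],
    [-58,-38.5,-13,0,0,-4.5],
    [-58,-38.5,-13,0,0,-4.5],
    [-58,-38.5,-13,0,0,-4.5],
    [-58,-38.5,-13,0,0,-4.5],
    [-58,-38.5,-13,0,0,-4.5],
    [-58,-38.5,-13,0,0,-4.5],
    [-58,-38.5,-13,0,0,-4.5]
  ],
  "grip": 1
}}

```text
t: 1.75
tool_pos: [0.6251, 0.0607, 0.3602]
tool_rot: [0.153, -3.136, 0.002]
contact_force: [0.2, -0.3, 0.6]
opening: -0.0
```

Run:
```python
from h import *
im=grab('wrist','w1'); o=ctrl.get_obs(); print(o['t'],o['tool_pos'],o['q'],o['contact_force'])
cv2.imwrite('pics/w1b.png',cv2.resize(im['color'],(800,600),interpolation=cv2.INTER_CUBIC))
```

```text
1.8 [0.62430824 0.06208573 0.36013766] [-1.90199239e-02  1.57771009e-02  1.43941311e+00 -9.07587814e-04
  1.68847889e+00 -1.68899978e+00] [0.28962434 0.73802159 0.16858219]
```

View pics/w1b.png

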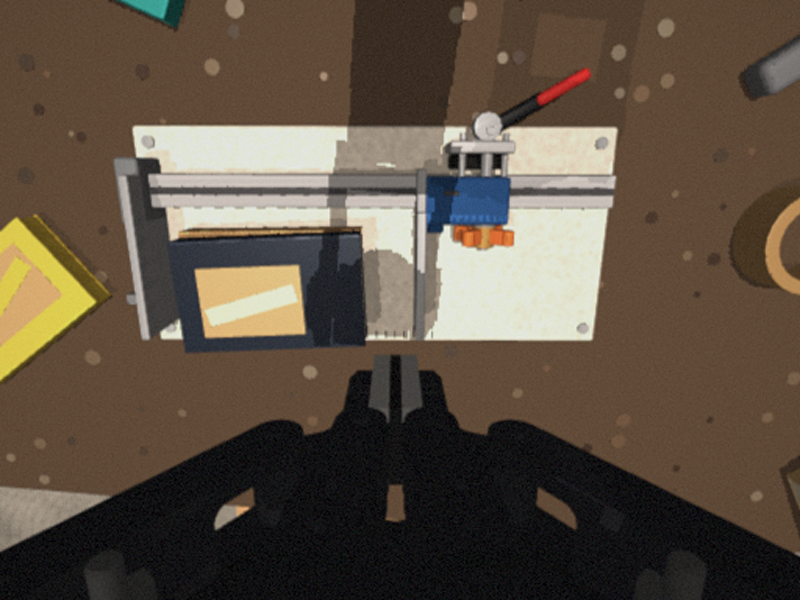

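```bash
cat > m2.py <<'E'
from h import *
w=load('w1'); P=lambda u,v:((u+.5)/1.5625-.5,(v+.5)/1.5625-.5)
Z=lambda u,v,z:onz(w,P(u,v),z)
a,b,c=Z(134,127,.015),Z(617,128,.015),Z(592,340,.015); print(a,b,c,np.linalg.norm(a-b),np.linalg.norm(b-c))
yaw=np.arctan2(-(b-a)[0],(b-a)[1]); print('yaw',yaw, np.arctan2((c-b)[1],(c-b)[0]))
r1=(Z(152,174,.045)+Z(152,207,.045))/2; r2=(Z(612,177,.045)+Z(612,208,.045))/2
yr=np.arctan2(-(r2-r1)[0],(r2-r1)[1]); print('rail',r1,r2,'yaw',yr, np.linalg.norm(Z(400,174,.045)-Z(400,207,.045)))
yaw=(yaw+yr)/2
ex=np.array([np.cos(yaw),np.sin(yaw),0]);ey=np.array([-np.sin(yaw),np.cos(yaw),0])
brd=(a+c)/2 # board centre
rc=(r1+r2)/2; O=rc+ey*((brd-rc)@ey); O[2]=0
print('O',O,'yaw',yaw,'board centre x in g',(brd-O)@ex)
G=lambda p:np.array([(p-O)@ex,(p-O)@ey,p[2]])
for n,p in dict(bluetopTR=Z(509,179,.073),bluetopBR=Z(507,222,.073),stopplateTop=Z(423,170,.081),fixtop=Z(130,162,.081),fixB=Z(147,338,.081),nutL=Z(453,237,.059),nutR=Z(514,238,.059),red=Z(588,73,.064),redin=Z(541,100,.064),pivot=Z(487,118,.075),
 bookTL=Z(171,243,.071),bookTR=Z(362,234,.071),bookBL=Z(186,352,.071),bookBR=Z(365,345,.071)).items(): print(n,p.round(4),G(p).round(4))
np.savez('g.npz',O=O,yaw=yaw)
E
python3 m2.py
```

```text
[ 0.54733121 -0.20036834  0.015     ] [0.50270663 0.26332039 0.015     ] [0.71913912 0.28444277 0.015     ] 0.4658310823851351 0.21746074993568376
yaw 0.09594273876018021 0.09728528538138756
rail [ 0.60315639 -0.17059189  0.045     ] [0.56274351 0.25851149 0.045     ] yaw 0.09390282891187685 0.03019887353572428
O [0.58358308 0.03730989 0.        ] yaw 0.09492278383602853 board centre x in g 0.04987661836092033
bluetopTR [0.5597 0.1541 0.073 ] [-0.0127  0.1185  0.073 ]
bluetopBR [0.5969 0.1583 0.073 ] [0.0247 0.1192 0.073 ]
stopplateTop [0.5595 0.078  0.081 ] [-0.0201  0.0428  0.081 ]
fixtop [ 0.5774 -0.1707  0.081 ] [-0.0259 -0.2064  0.081 ]
fixB [ 0.7364 -0.1627  0.081 ] [ 0.1332 -0.2136  0.081 ]
nutL [0.6168 0.1139 0.059 ] [0.0403 0.0731 0.059 ]
nutR [0.6122 0.1705 0.059 ] [0.0411 0.1299 0.059 ]
red [0.4675 0.2084 0.064 ] [-0.0994  0.1813  0.064 ]
redin [0.4923 0.1728 0.064 ] [-0.0781  0.1435  0.064 ]
pivot [0.5122 0.1272 0.075 ] [-0.0625  0.0962  0.075 ]
bookTL [ 0.6458 -0.1424  0.071 ] [ 0.0449 -0.1848  0.071 ]
bookTR [0.6206 0.03   0.071 ] [ 0.0361 -0.0108  0.071 ]
bookBL [ 0.7515 -0.1307  0.071 ] [ 0.1512 -0.1832  0.071 ]
bookBR [0.7272 0.0414 0.071 ] [ 0.1433 -0.0095  0.071 ]
```

```bash
cat >> h.py <<'E'
import os
if os.path.exists('g.npz'):
    _g=np.load('g.npz'); O=_g['O']; yaw=float(_g['yaw'])
    Rg=Ro.from_euler('z',yaw).as_matrix()
    W=lambda p:O+Rg@np.array(p,float)
    Gc=lambda p:Rg.T@(np.array(p)-O)
def st():
    o=ctrl.get_obs(); print('t',round(o['t'],2),'g',(Gc(o['tool_pos'])*1000).round(1),'Fg',(Rg.T@o['contact_force']).round(1),'q',o['q'].round(2),'op',round(o['opening'],4)); return o
def row(p,tilt=0,spin=0,o=None):
    r=plan(W(p),gR(yaw,tilt,spin),o); print(r.round(2)); return r
E
python3 - <<'E'
from h import *
st(); row([.005,.158,.20]); row([.005,.158,.051])
E
```

```text
t 1.8 g [ 42.9  20.8 360.1] Fg [0.4 0.7 0.2] q [-0.02  0.02  1.44 -0.    1.69 -1.69] op 0.0003
[ 3.700e+00  1.375e+01  1.601e+01 -1.000e-02 -2.000e-02  5.000e-02]
[ 3.660e+00  1.376e+01  3.091e+01 -1.000e-02 -2.000e-02  5.000e-02]
```

Emit:
{"name": "apply_moves", "arguments": {
  "rows": [
    [3.7,13.8,8,0,0,0],
    [3.7,13.8,16,0,0,0],
    [3.7,13.8,16,0,0,0],
    [3.7,13.8,16,0,0,0],
    [3.7,13.8,20,0,0,0],
    [3.7,13.8,24,0,0,0],
    [3.7,13.8,28,0,0,0],
    [3.7,13.8,30,0,0,0],
    [3.7,13.8,30.9,0,0,0],
    [3.7,13.8,30.9,0,0,0],
    [3.7,12.5,30.9,0,0,0],
    [3.7,11.2,30.9,0,0,0],
    [3.7,9.9,30.9,0,0,0],
    [3.7,8.6,30.9,0,0,0],
    [3.7,7.3,30.9,0,0,0],
    [3.7,6.4,30.9,0,0,0],
    [3.7,5.5,30.9,0,0,0],
    [3.7,5.0,30.9,0,0,0]
  ]
}}

```text
t: 3.6
tool_pos: [0.5826, 0.107, 0.052]
tool_rot: [0.154, -3.137, 0.001]
contact_force: [0.2, 5.1, 2.5]
opening: -0.0001
```

Run:
```python
from h import *
grab('scene','s2');im=grab('wrist','w2'); o=st(); print(Rg.T@o['contact_force'])
cv2.imwrite('pics/w2b.png',cv2.resize(im['color'],(800,600),interpolation=cv2.INTER_CUBIC))
```

```text
t 3.7 g [ 5.1 69.  51.4] Fg [ 0.2 -0.4  0.1] q [ 0.06  0.15  1.82 -0.    1.17 -1.61] op 0.0
[ 0.20671328 -0.3594731   0.07569972]
```

View pics/w2b.png

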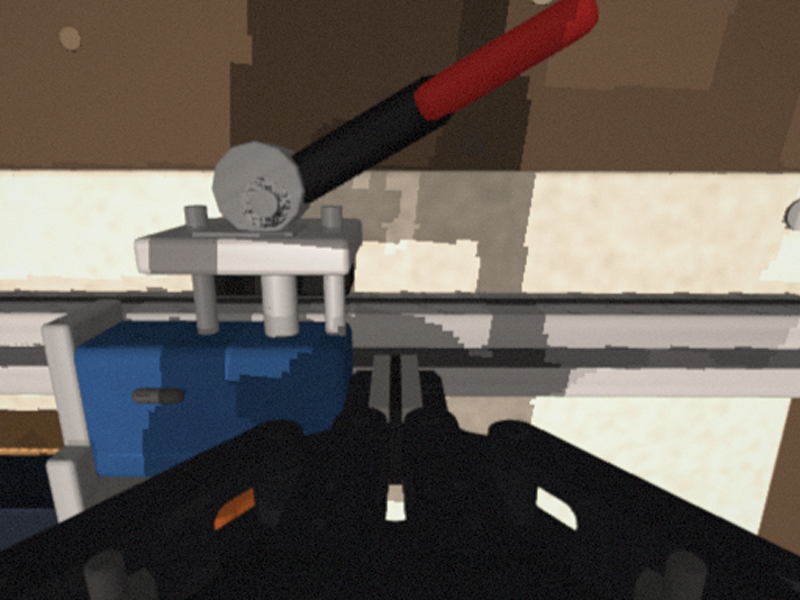

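Emit:
{"name": "apply_moves", "arguments": {
  "rows": [
    [0,-0.2,0,0,0,0],
    [0,-0.4,0,0,0,0],
    [0,-0.5,0,0,0,0],
    [0,-0.5,0,0,0,0]
  ]
}}

```text
t: 4.1
tool_pos: [0.5824, 0.1016, 0.0512]
tool_rot: [0.155, -3.135, 0.004]
contact_force: [-0.1, 3.5, 0.8]
opening: 0.0005
```

Run:
```python
from h import *
w=load('w2'); P=lambda u,v:((u+.5)/1.5625-.5,(v+.5)/1.5625-.5)
for u,v in((350,324),(350,350),(348,380)): print(Gc(onz(w,P(u,v),.073)))
print('lever', [Gc(onz(w,P(u,v),z)).round(4) for u,v,z in ((596,8,.062),(264,200,.072),(420,108,.06),(330,180,.06))])
o=st()
```

```text
[-0.02141105  0.05699322  0.073     ]
[-0.01391579  0.05683368  0.073     ]
[-0.0049686   0.05608641  0.073     ]
lever [array([-0.1003,  0.1184,  0.062 ]), array([-0.054 ,  0.0358,  0.072 ]), array([-0.0772,  0.0755,  0.06  ]), array([-0.0586,  0.0511,  0.06  ])]
t 4.1 g [ 4.9 64.1 51.2] Fg [0.2 3.5 0.8] q [ 0.05  0.15  1.82 -0.    1.17 -1.62] op 0.0005
```

Emit:
{"name": "apply_moves", "arguments": {
  "rows": [
    [0,-0.2,0,0,0,0],
    [0,-0.3,0,0,0,0],
    [0,-0.4,0,0,0,0],
    [0,-0.4,0,0,0,0]
  ]
}}

```text
t: 4.5
tool_pos: [0.5827, 0.0975, 0.0511]
tool_rot: [0.155, -3.135, 0.004]
contact_force: [-0.0, 3.0, 1.5]
opening: 0.0
```

Emit:
{"name": "apply_moves", "arguments": {
  "rows": [
    [0,-0.1,0,0,0,0],
    [0,-0.2,0,0,0,0],
    [0,-0.2,0,0,0,0]
  ]
}}

```text
t: 4.8
tool_pos: [0.5827, 0.0969, 0.0511]
tool_rot: [0.154, -3.135, -0.001]
contact_force: [-0.9, 8.8, 0.8]
opening: -0.0001
```

Emit:
{"name": "apply_moves", "arguments": {
  "rows": [
    [0,-0.2,0,0,0,0],
    [0,-0.3,0,0,0,0],
    [0,-0.3,0,0,0,0]
  ]
}}

```text
t: 5.1
tool_pos: [0.5828, 0.0968, 0.0512]
tool_rot: [0.154, -3.135, -0.01]
contact_force: [-0.6, 14.4, 0.9]
opening: 0.0002
```

Run:
```python
from h import *
o=st()
```

```text
t 5.1 g [ 4.8 59.3 51.2] Fg [ 0.8 14.4  0.9] q [ 0.04  0.15  1.83  0.01  1.17 -1.64] op 0.0002
```

Emit:
{"name": "apply_moves", "arguments": {
  "rows": [
    [0,0.6,0,0,0,0],
    [0,1.5,-1,0,0,0],
    [-2,2,-6,0,0,0],
    [-4,0,-11,0,0,0],
    [-5.5,-4,-16,0,0,0],
    [-5.5,-7,-20,0,0,0],
    [-5.5,-7,-20,0,0,0],
    [-5.5,-7,-20,0,0,0]
  ],
  "grip": 0.6
}}

```text
t: 5.9
tool_pos: [0.6476, 0.0282, 0.2565]
tool_rot: [-0.148, 3.132, 0.005]
contact_force: [0.2, -0.1, 1.0]
opening: 0.0339
```

Run:
```python
from h import *
im=grab('wrist','w3'); a=grab('scene','s3')['color'][175:275,180:360]; o=st()
cv2.imwrite('pics/w3b.png',cv2.resize(im['color'],(800,600),interpolation=cv2.INTER_CUBIC))
cv2.imwrite('pics/s3b.png',cv2.resize(a,None,fx=4.4,fy=4.4,interpolation=cv2.INTER_CUBIC))
```

```text
t 6.0 g [ 60.4 -12.5 250.7] Fg [ 0.1 -0.6 -0.5] q [-0.07  0.09  1.54  0.01  1.51 -1.74] op 0.034
```

View pics/w3b.png

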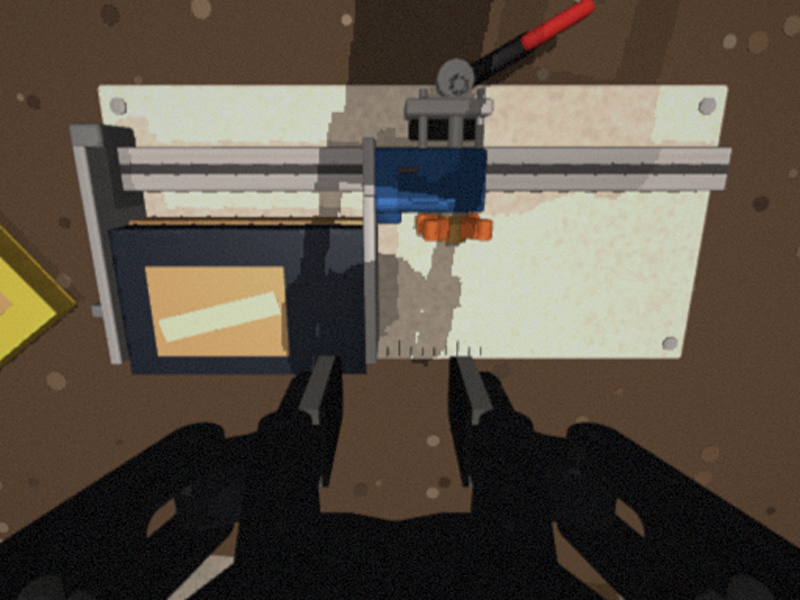

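View pics/s3b.png

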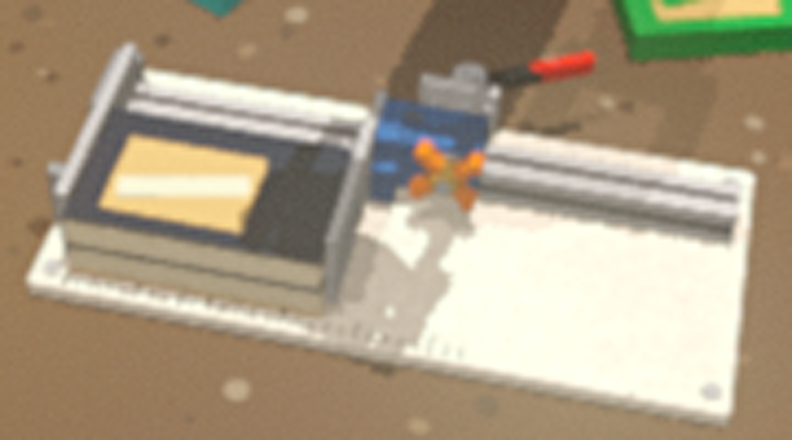

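```bash
cat >> h.py <<'E'
def onx(im,uv,x):
    "ray onto gauge plane x"
    c,d=ray(im,uv); c=Gc(c); d=Rg.T@d; return c+d*(x-c[0])/d[0]
def nutang(im,xp=.048,save=None):
    hsv=cv2.cvtColor(im['color'],cv2.COLOR_BGR2HSV)
    m=cv2.inRange(hsv,(5,150,120),(17,255,255))
    n,l,s,c=cv2.connectedComponentsWithStats(m)
    v,u=np.nonzero(m); p=np.array([onx(im,(a,b),xp) for a,b in zip(u,v)])
    k=(abs(p[:,1]-.027)<.05)&(abs(p[:,2]-.059)<.05); p=p[k]
    cen=(p.max(0)+p.min(0))/2
    r=p-cen; a=np.arctan2(r[:,2],r[:,1]); rr=np.hypot(r[:,1],r[:,2]); k=rr>.014
    ph=np.angle(np.sum(np.exp(4j*a[k])))/4
    print('nut n',len(p),'cen',cen.round(4),'ext',(p.max(0)-p.min(0)).round(4),'lobe ang deg mod90',np.degrees(ph).round(1))
    return np.degrees(ph)
E
python3 - <<'E'
from h import *
for f in('scene0','s3'): 
  for x in(.041,.048): nutang(load(f),x)
E
```

```text
Traceback (most recent call last):
  File "h.py", line 45, in nutang
    cen=(p.max(0)+p.min(0))/2
         ~~~~~^^^
ValueError: zero-size array to reduction operation maximum which has no identity
```

Run:
```python
from h import *
for x in(.041,.048): nutang(load('s3'),x)
im=load('s3'); print(proj(im,W([.041,.027,.059])), im['color'][205:220,270:295].tolist()[8][::3])
```

```text
nut n 77 cen [0.041  0.026  0.0639] ext [0.     0.045  0.0493] lobe ang deg mod90 39.7
nut n 77 cen [0.048  0.0269 0.0711] ext [0.     0.0446 0.0489] lobe ang deg mod90 39.7
[[281.39984284 215.74985016]] [[131, 106, 91], [111, 97, 84], [88, 101, 133], [60, 125, 198], [75, 134, 173], [57, 134, 219], [65, 126, 203], [200, 206, 211], [202, 209, 216]]
```

Run:
```python
from h import *
st(); row([.042,.13,.20],-np.radians(45))
```

```text
t 6.0 g [ 60.4 -12.5 250.7] Fg [ 0.1 -0.6 -0.5] q [-0.07  0.09  1.54  0.01  1.51 -1.74] op 0.034
[ 1.8  14.22  5.15  9.07 -0.02  0.03]
```

Emit:
{"name": "apply_moves", "arguments": {
  "rows": [
    [1.8,14,0,3,0,0],
    [1.8,14,3,6,0,0],
    [1.8,14,5,9,0,0],
    [1.8,14,5,9,0,0],
    [1.8,14,5,9,0,0],
    [1.8,14,5,9,0,0],
    [1.8,14,5,9,0,0]
  ],
  "grip": 0.55
}}

```text
t: 6.7
tool_pos: [0.6107, 0.17, 0.1968]
tool_rot: [-0.151, 2.874, -1.186]
contact_force: [0.0, -1.5, -0.3]
opening: 0.0383
```

Run:
```python
from h import *
o=st(); print(Ro.from_rotvec(o['tool_rot']).as_matrix().round(3), gR(yaw,-np.radians(45)).round(3))
im=grab('wrist','w4');cv2.imwrite('pics/w4b.png',cv2.resize(im['color'],(800,600),interpolation=cv2.INTER_CUBIC))
```

```text
t 6.7 g [ 39.6 129.5 196.8] Fg [-0.1 -1.5 -0.3] q [ 0.45  0.31  1.53 -0.72  1.63 -1.15] op 0.0383
[[-0.995 -0.078  0.064]
 [-0.101  0.705 -0.702]
 [ 0.01  -0.705 -0.709]] [[-0.995 -0.067  0.067]
 [-0.095  0.704 -0.704]
 [ 0.    -0.707 -0.707]]
```

View pics/w4b.png

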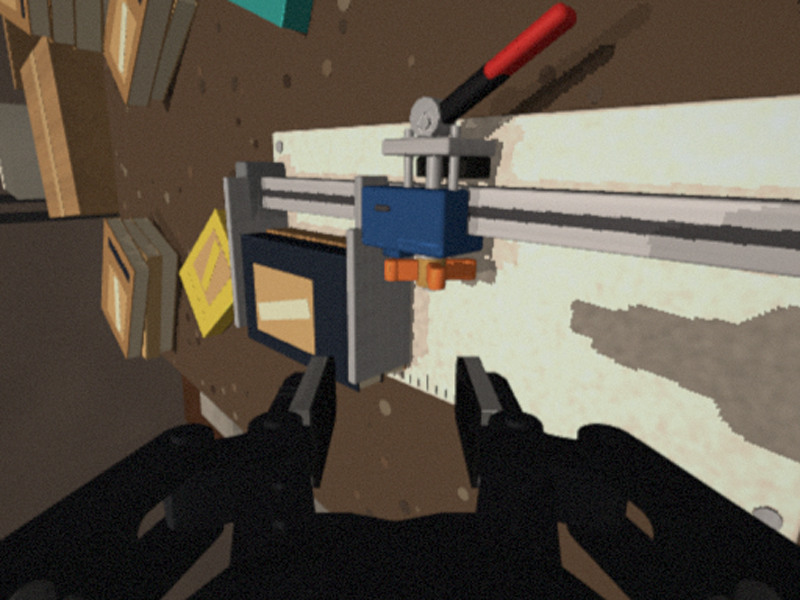

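```bash
cat > fk.py <<'E'
import numpy as np
from scipy.optimize import least_squares
from scipy.spatial.transform import Rotation as Ro
def rx(a,t): return Ro.from_euler(a,t)
def fk(q,P):
    a1,lat,h,L2,e,L4,d6=P
    R=rx('z',q[0]); p=R.apply([a1,lat,h])
    R=R*rx('y',q[1]); p=p+R.apply([0,0,L2])
    R=R*rx('y',q[2]); p=p+R.apply([e,0,L4])
    R=R*rx('z',SG*q[3])*rx('y',q[4])
    p=p+R.apply([0,0,d6]); R=R*rx('z',q[5]*S6+C6)
    return p,R
D=[([1.15899869,.0532108,1.6139534,.0000429,1.476,-.119005],[.1801915,.59796513,.23035696],[-.458216,-3.10753604,.002371]),
([-1.90199e-02,1.5777e-02,1.43941,-.0009,1.688479,-1.689],[.62430824,.06208573,.36013766],[.153,-3.136,.002])]
from h import ctrl
o=ctrl.get_obs(); D.append((o['q'],o['tool_pos'],o['tool_rot']))
from h import W,gR,yaw
D.append(([-.07,.09,1.54,.01,1.51,-1.74],W([.0604,-.0125,.2507]),None)); D.append(([.04,.15,1.83,.01,1.17,-1.64],W([.0048,.0593,.0512]),None))
best=None
for SG in(1,-1):
    for S6 in(1,-1):
        C6=0
        f=lambda P:np.concatenate([np.array(fk(q,P)[0])-p for q,p,r in D])
        s=least_squares(f,[0.05,.07,.4,.4,0,.4,.2])
        q,p,r=D[0]; 
        C=[(fk(q,s.x)[1].inv()*Ro.from_rotvec(r)).as_rotvec() for q,p,r in D[:3]]
        print(SG,S6,s.cost,s.x.round(4),np.abs(s.fun).max(),np.round(C,3).tolist())
E
python3 fk.py
```

```text
1 1 5.787080985744918e-06 [0.005  0.073  0.2373 0.4159 0.087  0.6053 0.2773] 0.002085804751469439 [[0.0, 0.0, 1.571], [0.001, 0.0, 1.572], [-0.0, -0.0, 1.571]]
1 -1 5.787080985744918e-06 [0.005  0.073  0.2373 0.4159 0.087  0.6053 0.2773] 0.002085804751469439 [[0.0, 0.0, 1.333], [0.0, -0.001, -1.806], [-0.0, -0.0, -0.73]]
-1 1 0.005590867608850713 [ 0.1374  0.0657  0.3063 -0.3244 -0.0976  0.5095 -0.2205] 0.08052253802908066 [[-0.0, 0.0, 1.571], [0.002, 0.002, 1.573], [1.489, 0.569, 1.341]]
-1 -1 0.005590867608850713 [ 0.1374  0.0657  0.3063 -0.3244 -0.0976  0.5095 -0.2205] 0.08052253802908066 [[-0.0, 0.0, 1.333], [0.002, -0.002, -1.805], [1.035, -1.035, -0.519]]
```

```bash
cat > ik.py <<'E'
import numpy as np
from scipy.optimize import least_squares
from scipy.spatial.transform import Rotation as Ro
from h import W,gR,yaw,Rg
PP=[.005,.073,.2373,.4159,.087,.6053,.2773]
lo=np.array([-3.01,-1.01,.06,-1.02,.09,-3.14]);hi=np.array([3.01,2.22,2.58,4.17,2.62,3.14])
def fk(q):
    a1,lat,h,L2,e,L4,d6=PP; E=Ro.from_euler
    R=E('z',q[0]); p=R.apply([a1,lat,h]); R=R*E('y',q[1]); p=p+R.apply([0,0,L2]); R=R*E('y',q[2]); p=p+R.apply([e,0,L4])
    R=R*E('z',q[3])*E('y',q[4]); p=p+R.apply([0,0,d6]); return p,R*E('z',q[5]+np.pi/2)
def ik(p,Rm,q0):
    Rt=Ro.from_matrix(Rm)
    def f(q):
        a,R=fk(q); return np.r_[(a-p)*5,(R.inv()*Rt).as_rotvec()]
    s=least_squares(f,np.clip(q0,lo+1e-6,hi-1e-6),bounds=(lo,hi)); return s.x,np.abs(s.fun).max()
if __name__=='__main__':
    for lean in(0,20,40):
      for sp in (0,180):
        q=np.array([0,.1,1.6,0,1.4,-1.65+ (np.pi if sp else 0)])
        for seq in(range(0,-100,-10),range(0,100,10)):
            qq=q.copy()
            for t in seq:
                # tau=t: body leans to +y by t ; lean: body leans to +x
                B=Ro.from_matrix(np.array([[-1,0,0],[0,1,0],[0,0,-1.]]).T)
                R=Ro.from_matrix(Rg)*Ro.from_euler('x',-np.radians(t))*Ro.from_euler('y',np.radians(lean))*B*Ro.from_euler('z',np.radians(sp))
                tr=np.radians(t); c=W([.042,.027+.014*np.sin(tr),.059+.014*np.cos(tr)])
                qq,e=ik(c,R.as_matrix(),qq)
                print(lean,sp,t,qq.round(2),'BAD' if e>.003 else '')
E
python3 ik.py
```

```text
0 0 0 [-0.01  0.2   1.73 -0.    1.21 -1.67] 
0 0 -10 [-0.09  0.21  1.73  0.18  1.24 -1.82] 
0 0 -20 [-0.16  0.23  1.72  0.35  1.29 -1.95] 
0 0 -30 [-0.23  0.28  1.71  0.5   1.36 -2.06] 
0 0 -40 [-0.29  0.34  1.69  0.64  1.45 -2.15] 
0 0 -50 [-0.35  0.41  1.67  0.77  1.54 -2.23] 
0 0 -60 [-0.38  0.5   1.64  0.88  1.64 -2.29] 
0 0 -70 [-0.41  0.59  1.61  0.99  1.74 -2.34] 
0 0 -80 [-0.43  0.68  1.57  1.09  1.85 -2.37] 
0 0 -90 [-0.44  0.78  1.54  1.19  1.95 -2.39] 
0 0 0 [-0.01  0.2   1.73 -0.    1.21 -1.67] 
0 0 10 [ 0.07  0.21  1.73 -0.19  1.21 -1.53] 
0 0 20 [ 0.15  0.24  1.72 -0.37  1.23 -1.38] 
0 0 30 [ 0.22  0.29  1.7  -0.55  1.27 -1.25] 
0 0 40 [ 0.29  0.35  1.68 -0.71  1.34 -1.13] 
0 0 50 [ 0.34  0.43  1.65 -0.85  1.42 -1.03] 
0 0 60 [ 0.38  0.51  1.62 -0.98  1.51 -0.95] 
0 0 70 [ 0.4   0.59  1.56 -1.02  1.62 -0.92] BAD
0 0 80 [ 0.41  0.66  1.5  -1.02  1.72 -0.89] BAD
0 0 90 [ 0.41  0.74  1.43 -1.02  1.82 -0.85] BAD
0 180 0 [-0.01  0.2   1.73 -0.    1.21  1.47] 
0 180 -10 [-0.09  0.21  1.73  0.18  1.24  1.33] 
0 180 -20 [-0.16  0.23  1.72  0.35  1.29  1.2 ] 
0 180 -30 [-0.23  0
[... 3990 characters left out ...]
2.11  0.98] 
40 180 -60 [-0.22  0.84  1.18  0.55  2.18  0.89] 
40 180 -70 [-0.24  0.9   1.15  0.64  2.25  0.81] 
40 180 -80 [-0.25  0.97  1.12  0.73  2.32  0.74] 
40 180 -90 [-0.26  1.03  1.1   0.83  2.4   0.68] 
40 180 0 [ 0.02  0.66  1.25 -0.05  1.93  1.49] 
40 180 10 [ 0.06  0.66  1.25 -0.16  1.93  1.6 ] 
40 180 20 [ 0.11  0.68  1.24 -0.27  1.94  1.71] 
40 180 30 [ 0.16  0.71  1.23 -0.38  1.97  1.82] 
40 180 40 [ 0.2   0.75  1.21 -0.49  2.    1.92] 
40 180 50 [ 0.23  0.8   1.19 -0.59  2.05  2.02] 
40 180 60 [ 0.26  0.85  1.16 -0.69  2.1   2.11] 
40 180 70 [ 0.28  0.91  1.14 -0.79  2.16  2.2 ] 
40 180 80 [ 0.29  0.97  1.11 -0.89  2.23  2.27] 
40 180 90 [ 0.29  1.04  1.08 -0.99  2.3   2.34]
```

```bash
cat >> h.py <<'E'
NUT=np.array([.037,.027,.059]); B0=Ro.from_matrix(np.array([[-1,0,0],[0,1,0],[0,0,-1.]]).T)
def npose(tau,rho=.015,lean=30,x=.039):
    t=np.radians(tau); R=Ro.from_matrix(Rg)*Ro.from_euler('x',-t)*Ro.from_euler('y',np.radians(lean))*B0
    return W([x,NUT[1]+rho*np.sin(t),NUT[2]+rho*np.cos(t)]),R.as_matrix()
def back(p,R,d): return p-R[:,2]*d
E
python3 - <<'E'
from h import *
from ik import ik
s=load('s3')
for n,uv,z in(('tape',(417,242),.048),('tapebase',(400,262),0),('scanner',(400,212),.0),('scan2',(430,200),.03)): p=onz(s,uv,z); print(n,p.round(3),Gc(p).round(3))
o=st()
q=o['q']
for tau,d in((50,.08),(50,0),(65,0),(75,0)):
    p,R=npose(tau); p=back(p,R,d); q,e=ik(p,R,q); print(tau,d,q.round(2),round(e,4),plan(p,R).round(2))
E
```

```text
tape [0.583 0.462 0.048] [0.04  0.423 0.048]
tapebase [ 0.631  0.43  -0.   ] [ 0.084  0.386 -0.   ]
scanner [0.422 0.413 0.   ] [-0.125  0.389  0.   ]
scan2 [0.367 0.497 0.03 ] [-0.173  0.478  0.03 ]
t 6.75 g [ 40.4 128.7 198.5] Fg [ 0.1 -0.1  1. ] q [ 0.44  0.3   1.52 -0.72  1.63 -1.15] op 0.0386
50 0.08 [ 0.32  0.76  1.13 -0.64  2.01 -1.14] 0.0 [-3.9   3.33  8.67  1.    5.98  0.37]
50 0 [ 0.26  0.7   1.3  -0.64  1.89 -1.11] 0.0 [ 0.09  2.73 15.57  1.    5.98  0.37]
65 0 [ 0.31  0.8   1.26 -0.81  1.99 -0.99] 0.0 [ 0.08  3.11 15.66  3.93  5.93  1.15]
75 0 [ 0.33  0.87  1.23 -0.92  2.06 -0.91] 0.0 [ 0.08  3.35 15.77  5.89  5.86  1.68]
```

Emit:
{"name": "apply_moves", "arguments": {
  "rows": [
    [-3.9,3.3,4,1,3,0.4],
    [-3.9,3.3,8.7,1,6,0.4],
    [-3.9,3.3,8.7,1,6,0.4],
    [-3.9,3.3,8.7,1,6,0.4],
    [-3.9,3.3,8.7,1,6,0.4]
  ],
  "grip": 0.68
}}

```text
t: 7.25
tool_pos: [0.6542, 0.1329, 0.1104]
tool_rot: [-0.195, -2.435, 1.159]
contact_force: [-0.3, 0.8, 0.2]
opening: 0.027
```

Run:
```python
from h import *
o=st(); im=grab('wrist','w5');cv2.imwrite('pics/w5b.png',cv2.resize(im['color'],(800,600),interpolation=cv2.INTER_CUBIC))
print(plan(*npose(50)).round(2), [proj(im,W([.037,.027+r*np.cos(np.radians(40)),.059+r*np.sin(np.radians(40))]))*1.5625 for r in(0,.031)])
```

```text
t 7.25 g [ 79.4  88.5 110.4] Fg [-0.2  0.8  0.2] q [ 0.31  0.76  1.13 -0.63  2.02 -1.14] op 0.027
[ 0.12  0.02  7.81  0.02 -0.04 -0.04] [array([[395.55260116, 310.96894613]]), array([[395.55820759, 295.34514563]])]
```

View pics/w5b.png

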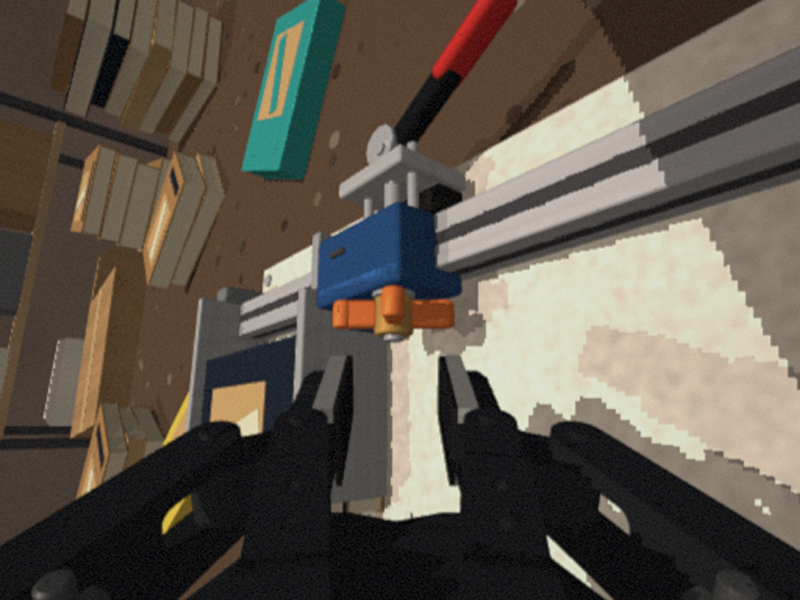

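Emit:
{"name": "apply_moves", "arguments": {
  "rows": [
    [0.1,0,3,0,0,0],
    [0.1,0,6,0,0,0],
    [0.1,0,7.8,0,0,0],
    [0.1,0,7.8,0,0,0]
  ]
}}

```text
t: 7.7
tool_pos: [0.6169, 0.0783, 0.0688]
tool_rot: [-0.193, -2.437, 1.16]
contact_force: [1.3, 0.6, 0.4]
opening: 0.0276
```

Emit:
{"name": "apply_moves", "arguments": {
  "rows": [
    [0,0,0,0,0,0],
    [0,0,0,0,0,0],
    [0,0,0,0,0,0]
  ],
  "grip": 1,
  "squeeze": 30
}}

```text
t: 8.0
tool_pos: [0.6172, 0.0794, 0.0704]
tool_rot: [-0.193, -2.438, 1.16]
contact_force: [-2.3, 0.8, 3.6]
opening: 0.0096
```

Run:
```python
from h import *
o=st()
for t in(57,64,71,76): print(t,plan(*npose(t)).round(2))
```

```text
t 8.0 g [37.5 38.7 70.4] Fg [-2.2  1.   3.6] q [ 0.26  0.69  1.31 -0.64  1.9  -1.11] op 0.0096
57 [-0.2   0.31  0.04  1.23 -0.03  0.67]
64 [-0.22  0.49  0.07  2.44 -0.04  1.37]
71 [-0.24  0.66  0.12  3.65 -0.04  2.08]
76 [-0.27  0.78  0.17  4.52 -0.04  2.58]
```

```bash
cat >> h.py <<'E'
def rel(t0,ts,rho=.015,lean=30,o=None):
    "rows for turning about the nut axis from the current pose by ts-t0"
    o=o or ctrl.get_obs(); R0=Ro.from_rotvec(o['tool_rot']); c=W([0,NUT[1],NUT[2]]); ax=Rg[:,0]
    for t in ts:
        Q=Ro.from_rotvec(-np.radians(t-t0)*ax); p=c+Q.apply(o['tool_pos']-c)
        print(t,plan(p,(Q*R0).as_matrix(),o).round(2).tolist())
E
python3 - <<'E'
from h import *
rel(50,[57,64,71,76])
E
```

```text
57 [0.0, 0.2, -0.0, 1.21, -0.0, 0.7]
64 [-0.01, 0.4, 0.02, 2.42, -0.01, 1.41]
71 [-0.03, 0.59, 0.06, 3.63, -0.01, 2.11]
76 [-0.05, 0.73, 0.1, 4.5, -0.02, 2.61]
```

Emit:
{"name": "apply_moves", "arguments": {
  "rows": [
    [0,0.2,0,1.21,0,0.7],
    [-0.01,0.4,0.02,2.42,0,1.41],
    [-0.03,0.6,0.06,3.63,-0.01,2.11],
    [-0.05,0.73,0.1,4.5,-0.02,2.61],
    [-0.05,0.73,0.1,4.5,-0.02,2.61],
    [-0.05,0.73,0.1,4.5,-0.02,2.61]
  ]
}}

```text
t: 8.6
tool_pos: [0.6168, 0.0839, 0.0637]
tool_rot: [-0.353, -2.176, 1.707]
contact_force: [-2.7, 1.8, -0.6]
opening: 0.009
```

Run:
```python
from h import *
o=st(); print(o['wrist_torque'])
s=grab('scene','s6'); nutang(s,.037); cv2.imwrite('pics/s6b.png',cv2.resize(s['color'][165:255,230:350],None,fx=6,fy=6,interpolation=cv2.INTER_CUBIC))
```

```text
t 8.6 g [37.5 43.3 63.7] Fg [-2.5  2.  -0.6] q [ 0.33  0.87  1.24 -0.92  2.07 -0.9 ] op 0.009
[ 0.55846082 -0.15741178 -0.46937795]
nut n 49 cen [0.037  0.0159 0.0598] ext [0.     0.0369 0.0613] lobe ang deg mod90 8.0
```

View pics/s6b.png

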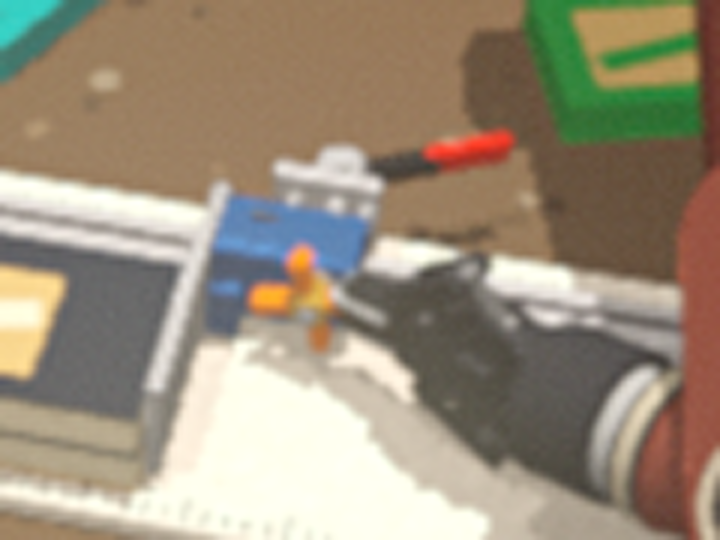

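Emit:
{"name": "apply_moves", "arguments": {
  "rows": [
    [0,0,0,0,0,0],
    [0,0,0,0,0,0],
    [0,0,-3,0,0,0],
    [0,0,-6,0,0,0],
    [0,0,-7,0,0,0]
  ],
  "grip": 0.68
}}

```text
t: 9.15
tool_pos: [0.6478, 0.1475, 0.0803]
tool_rot: [-0.355, -2.182, 1.706]
contact_force: [0.2, -0.1, 0.1]
opening: 0.0273
```

Run:
```python
from h import *
o=st()
for t in(60,45,30,15,0,-14): p,R=npose(t); print(t,plan(back(p,R,.07),R).round(2).tolist())
```

```text
t 9.15 g [ 74.4 103.6  80.3] Fg [ 0.2 -0.1  0.1] q [ 0.39  0.95  1.06 -0.92  2.17 -0.95] op 0.0273
60 [-0.31, -1.88, 0.59, -2.7, 0.02, -1.65]
45 [-0.71, -3.69, 1.27, -5.3, 0.03, -3.14]
30 [-1.33, -5.24, 2.32, -7.9, 0.03, -4.64]
15 [-2.13, -6.42, 3.69, -10.5, 0.04, -6.14]
0 [-3.05, -7.15, 5.27, -13.1, 0.05, -7.63]
-14 [-3.97, -7.38, 6.86, -15.53, 0.06, -9.03]
```

Emit:
{"name": "apply_moves", "arguments": {
  "rows": [
    [-0.3,-1.9,0.6,-2.7,0,-1.65],
    [-0.3,-1.9,0.6,-2.7,0,-1.65],
    [-0.7,-3.7,1.3,-5.3,0,-3.15],
    [-0.7,-3.7,1.3,-5.3,0,-3.15],
    [-1.3,-5.2,2.3,-7.9,0,-4.65],
    [-1.3,-5.2,2.3,-7.9,0,-4.65],
    [-2.1,-6.4,3.7,-10.5,0,-6.15],
    [-2.1,-6.4,3.7,-10.5,0,-6.15],
    [-3.05,-7.15,5.3,-13.1,0,-7.65],
    [-3.05,-7.15,5.3,-13.1,0,-7.65],
    [-4,-7.4,6.85,-15.5,0,-9],
    [-4,-7.4,6.85,-15.5,0,-9],
    [-4,-7.4,6.85,-15.5,0,-9]
  ]
}}

```text
t: 10.45
tool_pos: [0.6566, 0.0495, 0.132]
tool_rot: [0.204, -2.592, -0.282]
contact_force: [0.1, -0.3, -0.1]
opening: 0.0274
```

Run:
```python
from h import *
o=st(); im=grab('wrist','w7');cv2.imwrite('pics/w7b.png',im['color'][150:330,150:350]); cv2.imwrite('pics/w7b.png',cv2.resize(im['color'][150:330,150:350],None,fx=3,fy=3))
print(plan(*npose(-14)).round(2))
s=grab('scene','s7'); nutang(s,.037)
```

```text
t 10.45 g [ 73.9   5.2 132. ] Fg [ 0.1 -0.3 -0.1] q [-0.09  0.56  1.25  0.12  1.89 -1.81] op 0.0274
[ 0.01  0.22  7.02 -0.05  0.05 -0.03]
nut n 82 cen [0.037  0.025  0.0601] ext [0.     0.0546 0.062 ] lobe ang deg mod90 14.0
```

View pics/w7b.png

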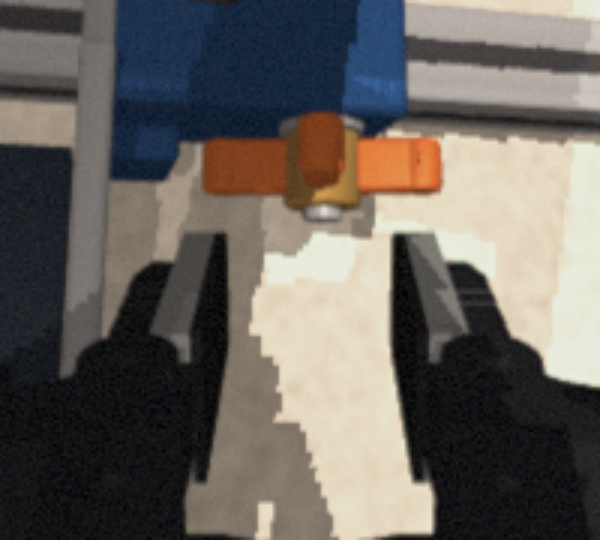

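Emit:
{"name": "apply_moves", "arguments": {
  "rows": [
    [0,0.2,3,0,0,0],
    [0,0.2,6,0,0,0],
    [0,0.2,7,0,0,0],
    [0,0.2,7,0,0,0]
  ]
}}

```text
t: 10.95
tool_pos: [0.6187, 0.0667, 0.0724]
tool_rot: [0.211, -2.588, -0.278]
contact_force: [0.2, -0.3, -0.3]
opening: 0.0275
```

Emit:
{"name": "apply_moves", "arguments": {
  "rows": [
    [0,0,0,0,0,0],
    [0,0,0,0,0,0],
    [0,0,0,0,0,0]
  ],
  "grip": 1,
  "squeeze": 30
}}

```text
t: 11.25
tool_pos: [0.6199, 0.0666, 0.0736]
tool_rot: [0.211, -2.591, -0.277]
contact_force: [1.8, -0.8, 0.3]
opening: 0.0089
```

Run:
```python
from h import *
o=st(); rel(-14,np.arange(-6,77,8).tolist()+[76])
```

```text
t 11.25 g [39.  25.7 73.6] Fg [ 1.7 -0.9  0.3] q [-0.07  0.54  1.38  0.12  1.78 -1.81] op 0.0089
-6 [-0.02, 0.2, 0.04, 1.39, 0.01, 0.8]
2 [-0.06, 0.39, 0.1, 2.78, 0.01, 1.59]
10 [-0.11, 0.57, 0.19, 4.16, 0.02, 2.39]
18 [-0.17, 0.73, 0.29, 5.55, 0.02, 3.18]
26 [-0.24, 0.88, 0.42, 6.94, 0.03, 3.98]
34 [-0.32, 1.0, 0.56, 8.33, 0.03, 4.78]
42 [-0.41, 1.1, 0.71, 9.72, 0.04, 5.57]
50 [-0.51, 1.17, 0.88, 11.1, 0.04, 6.37]
58 [-0.61, 1.22, 1.05, 12.49, 0.05, 7.16]
66 [-0.71, 1.24, 1.22, 13.88, 0.06, 7.96]
74 [-0.81, 1.23, 1.4, 15.27, 0.06, 8.76]
76 [-0.83, 1.22, 1.45, 15.61, 0.06, 8.95]
```

Emit:
{"name": "apply_moves", "arguments": {
  "rows": [
    [-0.02,0.2,0.04,1.39,0.01,0.8],
    [-0.06,0.39,0.1,2.78,0.01,1.59],
    [-0.11,0.57,0.19,4.16,0.02,2.39],
    [-0.17,0.73,0.29,5.55,0.02,3.18],
    [-0.24,0.88,0.42,6.94,0.03,3.98],
    [-0.32,1.0,0.56,8.33,0.03,4.78],
    [-0.41,1.1,0.71,9.72,0.04,5.57],
    [-0.51,1.17,0.88,11.1,0.04,6.37],
    [-0.61,1.22,1.05,12.49,0.05,7.16],
    [-0.71,1.24,1.22,13.88,0.06,7.96],
    [-0.81,1.23,1.4,15.27,0.06,8.76],
    [-0.83,1.22,1.45,15.61,0.06,8.95],
    [-0.83,1.22,1.45,15.61,0.06,8.95]
  ]
}}

```text
t: 12.55
tool_pos: [0.6185, 0.0835, 0.0611]
tool_rot: [-0.346, -2.168, 1.721]
contact_force: [-2.3, 1.2, 3.1]
opening: 0.0092
```

Run:
```python
from h import *
o=st();
```

```text
t 12.55 g [39.1 42.6 61.1] Fg [-2.2  1.4  3.1] q [ 0.33  0.88  1.23 -0.93  2.08 -0.9 ] op 0.0092
```

Emit:
{"name": "apply_moves", "arguments": {
  "rows": [
    [0,0,0,0,0,0],
    [0,0,0,0,0,0],
    [0,0,-3,0,0,0],
    [0,0,-6,0,0,0],
    [0,0,-7,0,0,0]
  ],
  "grip": 0.68
}}

```text
t: 13.05
tool_pos: [0.6489, 0.1474, 0.0764]
tool_rot: [-0.347, -2.173, 1.72]
contact_force: [0.6, 0.0, 0.4]
opening: 0.0271
```

Emit:
{"name": "apply_moves", "arguments": {
  "rows": [
    [-0.3,-1.9,0.6,-2.7,0,-1.65],
    [-0.3,-1.9,0.6,-2.7,0,-1.65],
    [-0.7,-3.7,1.3,-5.3,0,-3.15],
    [-0.7,-3.7,1.3,-5.3,0,-3.15],
    [-1.3,-5.2,2.3,-7.9,0,-4.65],
    [-1.3,-5.2,2.3,-7.9,0,-4.65],
    [-2.1,-6.4,3.7,-10.5,0,-6.15],
    [-2.1,-6.4,3.7,-10.5,0,-6.15],
    [-3.05,-7.15,5.3,-13.1,0,-7.65],
    [-3.05,-7.15,5.3,-13.1,0,-7.65],
    [-4,-7.4,6.85,-15.5,0,-9],
    [-4,-7.4,6.85,-15.5,0,-9],
    [-4,-7.4,6.85,-15.5,0,-9]
  ]
}}

```text
t: 14.35
tool_pos: [0.6583, 0.05, 0.1288]
tool_rot: [0.205, -2.587, -0.267]
contact_force: [-0.9, -0.1, 0.5]
opening: 0.0275
```

Run:
```python
from h import *
o=st(); im=grab('wrist','w8'); cv2.imwrite('pics/w8b.png',cv2.resize(im['color'][100:330,130:370],None,fx=3,fy=3))
print(plan(*npose(-14)).round(2))
s=grab('scene','s8'); nutang(s,.037)
```

```text
t 14.35 g [ 75.6   5.6 128.8] Fg [-0.9 -0.1  0.5] q [-0.08  0.57  1.24  0.11  1.9  -1.81] op 0.0275
[ 0.27  0.33  6.84 -0.16 -0.03 -0.05]
nut n 82 cen [0.037  0.0265 0.0597] ext [0.     0.0576 0.0628] lobe ang deg mod90 11.2
```

View pics/w8b.png

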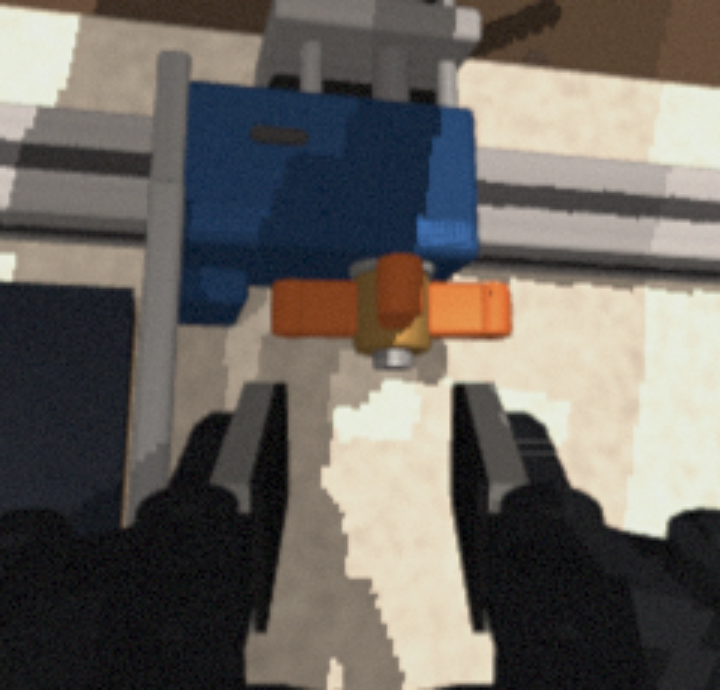

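Emit:
{"name": "apply_moves", "arguments": {
  "rows": [
    [0.2,0.45,3,0.2,0,0],
    [0.2,0.45,5.5,0.3,0,0],
    [0.2,0.45,6.8,0.3,0,0],
    [0.2,0.45,6.8,0.3,0,0]
  ]
}}

```text
t: 14.85
tool_pos: [0.6188, 0.0682, 0.0721]
tool_rot: [0.221, -2.587, -0.229]
contact_force: [-0.1, -0.7, 0.1]
opening: 0.0272
```

Emit:
{"name": "apply_moves", "arguments": {
  "rows": [
    [0,0,0,0,0,0],
    [0,0,0,0,0,0],
    [0,0,0,0,0,0]
  ],
  "grip": 1,
  "squeeze": 30
}}

```text
t: 15.15
tool_pos: [0.6197, 0.0683, 0.0731]
tool_rot: [0.221, -2.589, -0.229]
contact_force: [0.1, 0.8, 0.4]
opening: 0.0094
```

Run:
```python
from h import *
NUT[1]=.0275
o=st(); rel(-12,np.arange(-4,53,8).tolist()+[50])
```

```text
t 15.15 g [38.9 27.4 73.1] Fg [0.1 0.8 0.4] q [-0.05  0.54  1.37  0.09  1.78 -1.8 ] op 0.0094
-4 [-0.03, 0.19, 0.04, 1.38, 0.03, 0.81]
4 [-0.07, 0.37, 0.11, 2.76, 0.06, 1.62]
12 [-0.13, 0.54, 0.2, 4.14, 0.09, 2.42]
20 [-0.19, 0.69, 0.3, 5.52, 0.12, 3.23]
28 [-0.27, 0.82, 0.43, 6.9, 0.16, 4.04]
36 [-0.35, 0.93, 0.57, 8.29, 0.19, 4.85]
44 [-0.44, 1.02, 0.72, 9.67, 0.22, 5.65]
52 [-0.54, 1.08, 0.88, 11.05, 0.25, 6.46]
50 [-0.51, 1.07, 0.84, 10.7, 0.24, 6.26]
```

Emit:
{"name": "apply_moves", "arguments": {
  "rows": [
    [-0.03,0.19,0.04,1.38,0.03,0.81],
    [-0.07,0.37,0.11,2.76,0.06,1.62],
    [-0.13,0.54,0.2,4.14,0.09,2.42],
    [-0.19,0.69,0.3,5.52,0.12,3.23],
    [-0.27,0.82,0.43,6.9,0.16,4.04],
    [-0.35,0.93,0.57,8.29,0.19,4.85],
    [-0.44,1.02,0.72,9.67,0.22,5.65],
    [-0.51,1.07,0.84,10.7,0.24,6.26],
    [-0.51,1.07,0.84,10.7,0.24,6.26]
  ]
}}

```text
t: 16.05
tool_pos: [0.6185, 0.0821, 0.0666]
tool_rot: [-0.168, -2.421, 1.174]
contact_force: [-2.6, 0.3, 4.1]
opening: 0.0095
```

Emit:
{"name": "apply_moves", "arguments": {
  "rows": [
    [0,0,0,0,0,0],
    [0,0,0,0,0,0],
    [0,0,-3,0,0,0],
    [0,0,-6,0,0,0],
    [0,0,-8,0,0,0]
  ],
  "grip": 0.68
}}

```text
t: 16.55
tool_pos: [0.6549, 0.1401, 0.1117]
tool_rot: [-0.17, -2.424, 1.172]
contact_force: [0.1, 0.6, 0.5]
opening: 0.0273
```

Run:
```python
from h import *
o=st(); im=grab('wrist','w9'); cv2.imwrite('pics/w9b.png',cv2.resize(im['color'],(800,600)))
s=grab('scene','s9'); nutang(s,.037)
```

```text
t 16.55 g [ 80.8  95.6 111.7] Fg [0.2 0.6 0.5] q [ 0.33  0.77  1.12 -0.64  2.03 -1.16] op 0.0273
nut n 63 cen [0.037  0.0278 0.0611] ext [0.     0.0475 0.049 ] lobe ang deg mod90 35.8
```

View pics/w9b.png

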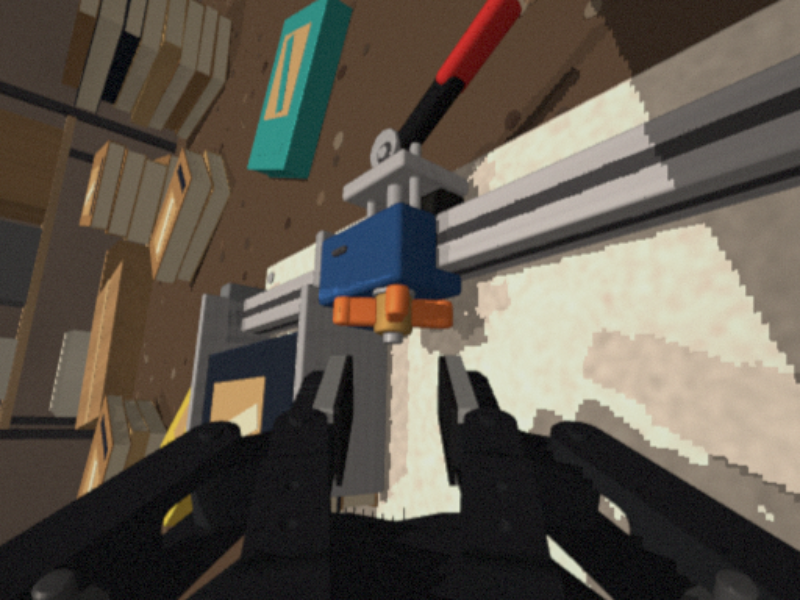

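Run:
```python
from h import *
row([.04,.11,.15],0);row([.005,.085,.12],0); row([.005,.085,.051],0)
```

```text
[ 5.36 -1.94 -0.89 -9.88 -5.71 -2.46]
[ 6.46 -1.17  4.18 -9.88 -5.71 -2.46]
[ 4.17  4.14  7.94 -9.88 -5.71 -2.46]
```

Emit:
{"name": "apply_moves", "arguments": {
  "rows": [
    [2,-1,-3,-3,-1.8,-0.8],
    [5.4,-1.9,-0.9,-6,-3.5,-1.5],
    [5.4,-1.9,-0.9,-9.9,-5.7,-2.45],
    [5.4,-1.9,-0.9,-9.9,-5.7,-2.45],
    [5.4,-1.9,-0.9,-9.9,-5.7,-2.45],
    [5.4,-1.9,-0.9,-9.9,-5.7,-2.45],
    [6.4,-1.2,4.2,-9.9,-5.7,-2.45],
    [6.4,-1.2,4.2,-9.9,-5.7,-2.45],
    [4.2,4.1,7.9,-9.9,-5.7,-2.45],
    [4.2,4.1,7.9,-9.9,-5.7,-2.45],
    [4.2,4.1,7.9,-9.9,-5.7,-2.45]
  ],
  "grip": 1
}}

```text
t: 17.75
tool_pos: [0.5777, 0.1213, 0.0483]
tool_rot: [0.143, -3.133, -0.001]
contact_force: [-1.0, -0.2, 1.0]
opening: -0.0002
```

Run:
```python
from h import *
st(); row([.005,.063,.051],0);row([.005,.059,.051],0)
```

```text
t 17.75 g [ 2.1 84.1 48.3] Fg [-1.  -0.1  1. ] q [ 0.08  0.16  1.83  0.    1.17 -1.58] op -0.0002
[-0.29 -2.11 -0.27  0.01 -0.06 -0.04]
[-0.3  -2.51 -0.27  0.01 -0.06 -0.04]
```

Emit:
{"name": "apply_moves", "arguments": {
  "rows": [
    [-0.3,-1.2,-0.3,0,0,0],
    [-0.3,-2.0,-0.3,0,0,0],
    [-0.3,-2.3,-0.3,0,0,0],
    [-0.3,-2.5,-0.3,0,0,0],
    [-0.3,-2.7,-0.3,0,0,0],
    [-0.3,-2.8,-0.3,0,0,0],
    [-0.3,-2.8,-0.3,0,0,0]
  ]
}}

```text
t: 18.45
tool_pos: [0.5834, 0.0969, 0.052]
tool_rot: [0.143, -3.134, -0.012]
contact_force: [-0.3, 12.3, 0.7]
opening: -0.0001
```

Run:
```python
from h import *
o=st()
import numpy as np
pv=np.array([-.0555,.0275])
def fp(th,r=.07,extra=0):
    l=np.array([-np.sin(th),np.cos(th)]);n=np.array([-np.cos(th),-np.sin(th)]); h=.011*abs(n[0])+.0125*abs(n[1])
    return pv+r*l-n*(.005+h+extra)
print(fp(.5,extra=.012),fp(.5))
row([.005,.085,.051]);row([.0,.10,.09]);row([*fp(.5,extra=.012),.09]); row([*fp(.5,extra=.012),.046])
```

```text
t 18.45 g [ 5.4 59.4 52. ] Fg [ 0.9 12.3  0.7] q [ 0.04  0.15  1.82  0.01  1.17 -1.63] op -0.0001
[-0.06041003  0.10458221] [-0.07094102  0.09882911]
[ 0.05  2.56  0.12  0.09 -0.05 -0.04]
[ 0.58  4.09 -3.76  0.09 -0.05 -0.04]
[ 6.62  4.53 -3.74  0.09 -0.05 -0.04]
[ 6.6   4.49  0.66  0.09 -0.05 -0.04]
```

Emit:
{"name": "apply_moves", "arguments": {
  "rows": [
    [0,2.5,0,0,0,0],
    [0.6,4.1,-3.8,0,0,0],
    [3.5,4.5,-3.8,0,0,0],
    [6.6,4.5,-3.8,0,0,0],
    [6.6,4.5,-3.8,0,0,0],
    [6.6,4.5,-1,0,0,0],
    [6.6,4.5,0.6,0,0,0],
    [6.6,4.5,0.6,0,0,0]
  ]
}}

```text
t: 19.25
tool_pos: [0.5121, 0.1352, 0.0444]
tool_rot: [0.143, -3.13, -0.01]
contact_force: [-0.0, -0.1, -0.7]
opening: 0.0003
```

Run:
```python
from h import *
o=st(); im=grab('wrist','w10'); cv2.imwrite('pics/w10b.png',cv2.resize(im['color'],(800,600)))
```

```text
t 19.25 g [-61.9 104.3  44.4] Fg [-0.1 -0.1 -0.7] q [ 0.11  0.03  1.97  0.01  1.15 -1.55] op 0.0003
```

View pics/w10b.png

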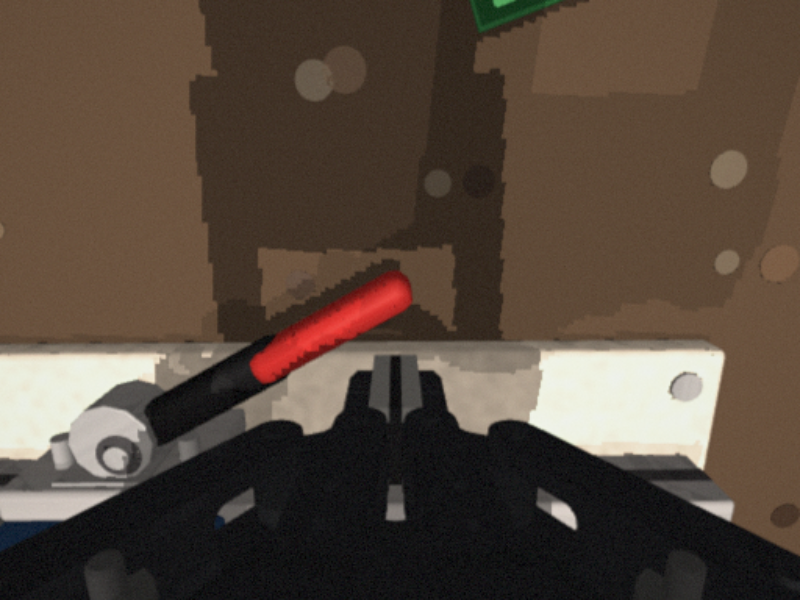

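```bash
cat >> h.py <<'E'
pv=np.array([-.0555,.0275])
def fp(th,r=.07,extra=0,pv=pv):
    l=np.array([-np.sin(th),np.cos(th)]);n=np.array([-np.cos(th),-np.sin(th)]); h=.011*abs(n[0])+.0125*abs(n[1])
    return pv+r*l-n*(.005+h+extra)
E
python3 - <<'E'
from h import *
w=load('w10'); P=lambda u,v:((u+.5)/1.5625-.5,(v+.5)/1.5625-.5)
print([Gc(onz(w,P(u,v),z)).round(4) for u,v,z in ((405,288,.062),(262,360,.062),(165,424,.062),(117,457,.08))])
for th in(.5,.7,.9,1.1,1.3,1.45,1.6,1.75,1.9): print(th); row([*fp(th),.047])
E
```

```text
[array([-0.0976,  0.1073,  0.062 ]), array([-0.0768,  0.0669,  0.062 ]), array([-0.0568,  0.037 ,  0.062 ]), array([-0.0578,  0.033 ,  0.08  ])]
0.5
[ 1.02 -0.55 -0.11  0.08 -0.07 -0.04]
0.7
[ 2.34 -0.96 -0.1   0.08 -0.07 -0.04]
0.9
[ 3.61 -1.65 -0.1   0.08 -0.07 -0.04]
1.1
[ 4.75 -2.64 -0.1   0.08 -0.07 -0.04]
1.3
[ 5.67 -3.91 -0.11  0.08 -0.07 -0.04]
1.45
[ 6.18 -5.   -0.11  0.08 -0.07 -0.04]
1.6
[ 6.5  -6.13 -0.12  0.08 -0.07 -0.04]
1.75
[ 6.68 -7.06 -0.12  0.08 -0.07 -0.04]
1.9
[ 6.73 -8.04 -0.13  0.08 -0.07 -0.04]
```

Emit:
{"name": "apply_moves", "arguments": {
  "rows": [
    [1,-0.55,-0.1,0,0,0],
    [2.3,-0.95,-0.1,0,0,0],
    [3.6,-1.65,-0.1,0,0,0],
    [4.75,-2.65,-0.1,0,0,0],
    [5.3,-3.3,-0.1,0,0,0],
    [5.3,-3.3,-0.1,0,0,0]
  ]
}}

```text
t: 19.9
tool_pos: [0.4636, 0.097, 0.0479]
tool_rot: [0.141, -3.134, -0.01]
contact_force: [0.1, 0.0, 0.3]
opening: -0.0
```

Emit:
{"name": "apply_moves", "arguments": {
  "rows": [
    [0.35,-0.6,0,0,0,0],
    [0.35,-0.6,0,0,0,0]
  ]
}}

```text
t: 20.1
tool_pos: [0.4609, 0.0902, 0.0483]
tool_rot: [0.14, -3.134, -0.01]
contact_force: [0.4, 0.7, 0.2]
opening: -0.0003
```

Emit:
{"name": "apply_moves", "arguments": {
  "rows": [
    [0.3,-0.6,0,0,0,0],
    [0.3,-0.6,0,0,0,0]
  ]
}}

```text
t: 20.3
tool_pos: [0.4584, 0.0835, 0.0483]
tool_rot: [0.14, -3.134, -0.009]
contact_force: [-0.5, 0.3, 0.6]
opening: -0.0001
```

Run:
```python
from h import *
o=st(); im=grab('wrist','w11'); cv2.imwrite('pics/w11b.png',cv2.resize(im['color'],(800,600)))
```

```text
t 20.3 g [-120.2   57.8   48.3] Fg [-0.5  0.4  0.6] q [ 0.02 -0.14  2.12  0.01  1.16 -1.65] op -0.0001
```

View pics/w11b.png

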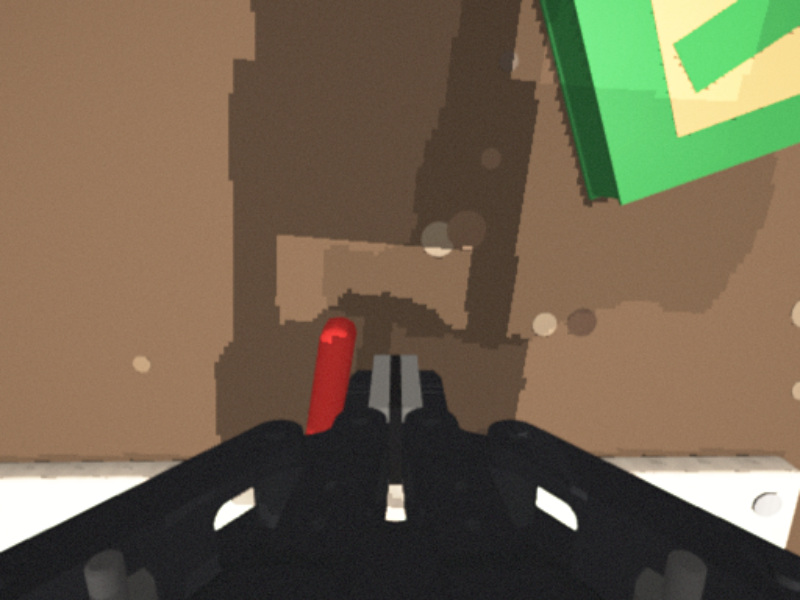

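Emit:
{"name": "apply_moves", "arguments": {
  "rows": [
    [0.2,-0.6,0,0,0,0],
    [0.2,-0.7,0,0,0,0]
  ]
}}

```text
t: 20.55
tool_pos: [0.4569, 0.0762, 0.0481]
tool_rot: [0.139, -3.134, -0.01]
contact_force: [-0.3, 1.5, 1.4]
opening: 0.0001
```

Emit:
{"name": "apply_moves", "arguments": {
  "rows": [
    [0.1,-0.6,0,0,0,0],
    [0.1,-0.7,0,0,0,0]
  ]
}}

```text
t: 20.75
tool_pos: [0.4567, 0.0689, 0.0482]
tool_rot: [0.138, -3.134, -0.011]
contact_force: [0.4, 2.6, -0.5]
opening: -0.0001
```

Emit:
{"name": "apply_moves", "arguments": {
  "rows": [
    [0.05,-0.6,0,0,0,0],
    [0.05,-0.6,0,0,0,0]
  ]
}}

```text
t: 20.95
tool_pos: [0.457, 0.0627, 0.0482]
tool_rot: [0.137, -3.135, -0.012]
contact_force: [2.5, 2.2, 0.1]
opening: -0.0001
```

Emit:
{"name": "apply_moves", "arguments": {
  "rows": [
    [0,-0.5,0,0,0,0],
    [0,-0.5,0,0,0,0]
  ]
}}

```text
t: 21.15
tool_pos: [0.4576, 0.0581, 0.0482]
tool_rot: [0.137, -3.136, -0.014]
contact_force: [0.9, 5.0, -0.3]
opening: 0.0001
```

Run:
```python
from h import *
from scipy.optimize import brentq
o=st(); im=grab('wrist','w12'); cv2.imwrite('pics/w12b.png',cv2.resize(im['color'],(800,600)))
for p in([.4584,.0835,.0483],[.4569,.0762,.048],[.4567,.0689,.048],[.457,.0627,.048],o['tool_pos']):
    g=Gc(p)[:2]; f=lambda th:(g-pv)@np.array([-np.cos(th),-np.sin(th)])+ (.005+.011*abs(np.cos(th))+.0125*abs(np.sin(th)))
    th=brentq(f,.5,2.6); print(g.round(4),round(th,3), np.linalg.norm(g-pv))
w=im
hsv=cv2.cvtColor(im['color'],cv2.COLOR_BGR2HSV); m=cv2.inRange(hsv,(0,180,90),(4,255,255))|cv2.inRange(hsv,(176,180,90),(180,255,255))
v,u=np.nonzero(m); print(len(v))
if len(v):
  pts=np.array([Gc(onz(im,(a,b),.064))[:2] for a,b in zip(u,v)]); vx,vy,_,_=cv2.fitLine(pts.astype(np.float32),cv2.DIST_L2,0,.01,.01).ravel(); print('lever ang',np.arctan2(-vx,vy)%np.pi, pts.mean(0), np.arctan2(-(pts.mean(0)-pv)[0],(pts.mean(0)-pv)[1]))
```

```text
t 21.15 g [-123.4   32.6   48.2] Fg [ 1.4  4.9 -0.3] q [-0.04 -0.15  2.13  0.01  1.16 -1.7 ] op 0.0001
[-0.1202  0.0578] 1.404 0.07150119834818464
[-0.1224  0.0507] 1.498 0.07084107036363979
[-0.1233  0.0435] 1.598 0.06967362709754779
[-0.1236  0.0373] 1.706 0.06880441974462796
[-0.1234  0.0326] 1.787 0.0681365861078566
1319
lever ang 1.6100229 [-0.13299977  0.01247413] 1.7623031245099543
```

View pics/w12b.png

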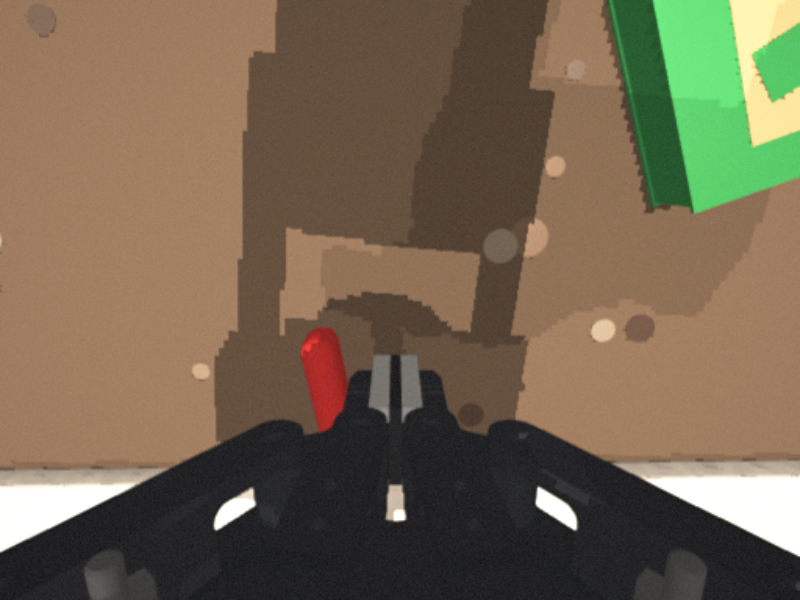

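Run:
```python
from h import *
row([-.12,.055,.05]); row([-.10,.07,.15]); row([.02,.10,.17]); p,R=npose(54); print(plan(back(p,R,.08),R).round(2))
```

```text
[-0.33  2.24 -0.16  0.1  -0.03 -0.09]
[ -2.29   3.84 -10.15   0.1   -0.03  -0.09]
[-14.26   6.95 -12.16   0.1   -0.03  -0.09]
[-20.18   6.46  -6.03  10.66   5.47   2.79]
```

Emit:
{"name": "apply_moves", "arguments": {
  "rows": [
    [-0.3,2.2,-0.2,0,0,0],
    [-1,3,-5,0,0,0],
    [-2.5,4,-10,0,0,0],
    [-7,5,-12,1.5,0.8,0.4],
    [-11,6,-12,3,1.5,0.8],
    [-15,7,-12,4.5,2.3,1.2],
    [-18,7,-11,6,3.1,1.6],
    [-20,7,-9,7.5,3.9,2],
    [-20.2,6.5,-7,9,4.6,2.4],
    [-20.2,6.5,-6,10.65,5.45,2.8],
    [-20.2,6.5,-6,10.65,5.45,2.8],
    [-20.2,6.5,-6,10.65,5.45,2.8]
  ],
  "grip": 0.68
}}

```text
t: 22.4
tool_pos: [0.6527, 0.1395, 0.1059]
tool_rot: [-0.212, -2.404, 1.249]
contact_force: [0.5, 0.2, 0.8]
opening: 0.0276
```

Run:
```python
from h import *
o=st(); im=grab('wrist','w13'); cv2.imwrite('pics/w13b.png',cv2.resize(im['color'],(800,600)))
print(plan(*npose(54)).round(2)); s=grab('scene','s13'); nutang(s,.037)
```

```text
t 22.4 g [ 78.5  95.2 105.9] Fg [0.5 0.2 0.8] q [ 0.33  0.78  1.12 -0.68  2.04 -1.11] op 0.0276
[ 0.04  0.02  8.05  0.03  0.02 -0.02]
nut n 63 cen [0.037  0.0246 0.0592] ext [0.     0.0473 0.0484] lobe ang deg mod90 35.3
```

View pics/w13b.png

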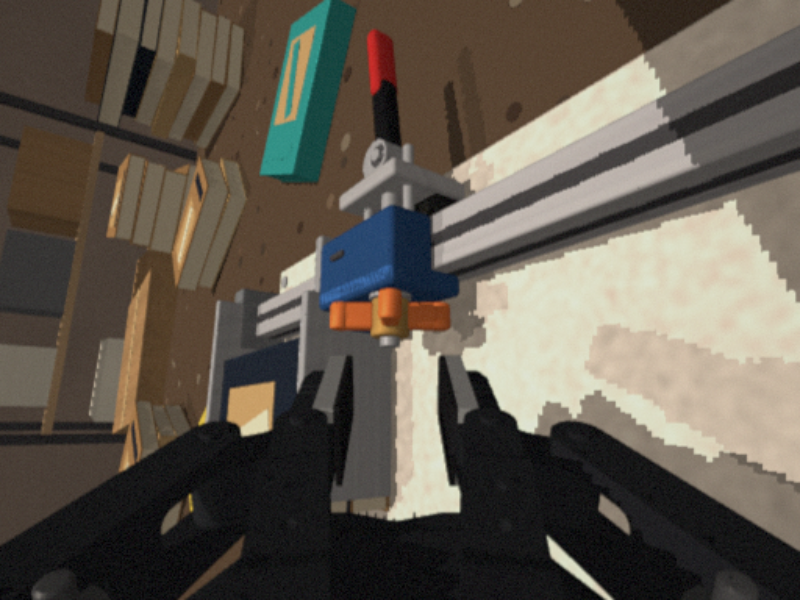

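Emit:
{"name": "apply_moves", "arguments": {
  "rows": [
    [0,-0.1,3,0,0,0],
    [0,-0.1,6,0,0,0],
    [0,-0.1,8,0,0,0],
    [0,-0.1,8,0,0,0]
  ]
}}

```text
t: 22.9
tool_pos: [0.6194, 0.0776, 0.0731]
tool_rot: [-0.221, -2.414, 1.244]
contact_force: [0.6, 0.4, -0.2]
opening: 0.0275
```

Emit:
{"name": "apply_moves", "arguments": {
  "rows": [
    [0,0,0,0,0,0],
    [0,0,0,0,0,0],
    [0,0,0,0,0,0]
  ],
  "grip": 1,
  "squeeze": 30
}}

```text
t: 23.2
tool_pos: [0.6202, 0.0785, 0.075]
tool_rot: [-0.222, -2.416, 1.244]
contact_force: [-1.8, 3.1, 1.4]
opening: 0.0098
```

Run:
```python
from h import *
st(); rel(54,[61,68,74,78])
```

```text
t 23.2 g [40.3 37.5 75. ] Fg [-1.5  3.3  1.4] q [ 0.27  0.71  1.3  -0.69  1.92 -1.08] op 0.0098
61 [0.04, 0.22, -0.06, 1.22, -0.01, 0.7]
68 [0.06, 0.45, -0.09, 2.43, -0.03, 1.39]
74 [0.07, 0.66, -0.1, 3.47, -0.04, 1.99]
78 [0.07, 0.79, -0.1, 4.17, -0.05, 2.38]
```

Emit:
{"name": "apply_moves", "arguments": {
  "rows": [
    [0.04,0.22,-0.06,1.22,-0.01,0.7],
    [0.06,0.45,-0.09,2.43,-0.03,1.39],
    [0.07,0.66,-0.1,3.47,-0.04,1.99],
    [0.07,0.79,-0.1,4.17,-0.05,2.38],
    [0.07,0.79,-0.1,4.17,-0.05,2.38]
  ]
}}

```text
t: 23.7
tool_pos: [0.6202, 0.0847, 0.0691]
tool_rot: [-0.367, -2.159, 1.754]
contact_force: [-2.1, -1.6, -0.7]
opening: 0.0092
```

Emit:
{"name": "apply_moves", "arguments": {
  "rows": [
    [0,0,0,0,0,0],
    [0,0,0,0,0,0],
    [0,0,-3,0,0,0],
    [0,0,-6,0,0,0],
    [0,0,-7,0,0,0]
  ],
  "grip": 0.68
}}

```text
t: 24.2
tool_pos: [0.6505, 0.1492, 0.084]
tool_rot: [-0.369, -2.165, 1.753]
contact_force: [0.1, -0.1, 0.4]
opening: 0.0275
```

Run:
```python
from h import *
o=st();  s=grab('scene','s14'); nutang(s,.037)
for t in(60,45,30,15,0,-12): p,R=npose(t); print(t,plan(back(p,R,.07),R).round(2).tolist())
```

```text
t 24.2 g [ 77.2 105.1  84. ] Fg [ 0.1 -0.2  0.4] q [ 0.39  0.96  1.05 -0.95  2.18 -0.94] op 0.0275
nut n 63 cen [0.037  0.0245 0.0616] ext [0.     0.0535 0.0547] lobe ang deg mod90 26.7
60 [-0.22, -1.54, 1.01, -3.04, 0.12, -1.91]
45 [-0.66, -3.32, 1.74, -5.65, 0.14, -3.4]
30 [-1.31, -4.83, 2.84, -8.25, 0.16, -4.88]
15 [-2.12, -5.95, 4.25, -10.86, 0.17, -6.37]
0 [-3.04, -6.61, 5.86, -13.47, 0.19, -7.85]
-12 [-3.82, -6.77, 7.23, -15.56, 0.2, -9.03]
```

Run:
```python
from h import *
s=load('s14'); im=grab('wrist','w14')
a=cv2.resize(s['color'][185:245,250:320],None,fx=6,fy=6,interpolation=cv2.INTER_CUBIC); b=cv2.resize(im['color'][150:280,170:330],None,fx=2.2,fy=2.77)
cv2.imwrite('pics/c14.png',np.hstack([a,b[:360]]))
for f in('s9','s13','s14'): nutang(load(f),.03);
```

```text
nut n 63 cen [0.03   0.0268 0.0539] ext [0.     0.0479 0.0494] lobe ang deg mod90 35.5
nut n 63 cen [0.03   0.0236 0.052 ] ext [0.     0.0477 0.0488] lobe ang deg mod90 35.3
nut n 63 cen [0.03   0.0235 0.0544] ext [0.     0.0539 0.0552] lobe ang deg mod90 26.7
```

View pics/c14.png

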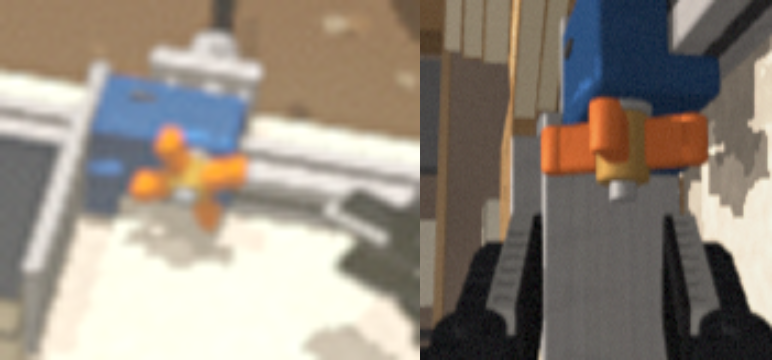

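Run:
```python
from h import *
NUT[1]=.0262
for t in(60,45,30,15,0,-13,-26): p,R=npose(t); print(t,plan(back(p,R,.07),R).round(2).tolist())
```

```text
60 [-0.26, -1.6, 0.93, -3.05, 0.11, -1.9]
45 [-0.7, -3.38, 1.66, -5.66, 0.13, -3.39]
30 [-1.34, -4.89, 2.76, -8.26, 0.14, -4.88]
15 [-2.16, -6.0, 4.17, -10.87, 0.16, -6.36]
0 [-3.08, -6.66, 5.79, -13.48, 0.17, -7.85]
-13 [-3.92, -6.83, 7.27, -15.74, 0.18, -9.13]
-26 [-4.76, -6.61, 8.75, -18.0, 0.19, -10.41]
```

Emit:
{"name": "apply_moves", "arguments": {
  "rows": [
    [-0.3,-1.6,0.9,-3.05,0.1,-1.9],
    [-0.3,-1.6,0.9,-3.05,0.1,-1.9],
    [-0.7,-3.4,1.65,-5.65,0.1,-3.4],
    [-0.7,-3.4,1.65,-5.65,0.1,-3.4],
    [-1.35,-4.9,2.75,-8.25,0.15,-4.9],
    [-1.35,-4.9,2.75,-8.25,0.15,-4.9],
    [-2.15,-6,4.15,-10.85,0.15,-6.35],
    [-2.15,-6,4.15,-10.85,0.15,-6.35],
    [-3.1,-6.65,5.8,-13.5,0.2,-7.85],
    [-3.1,-6.65,5.8,-13.5,0.2,-7.85],
    [-3.9,-6.85,7.25,-15.75,0.2,-9.15],
    [-3.9,-6.85,7.25,-15.75,0.2,-9.15],
    [-4.75,-6.6,8.75,-18,0.2,-10.4],
    [-4.75,-6.6,8.75,-18,0.2,-10.4],
    [-4.75,-6.6,8.75,-18,0.2,-10.4]
  ],
  "grip": 0.73
}}

```text
t: 25.8
tool_pos: [0.6565, 0.0343, 0.125]
tool_rot: [0.269, -2.534, -0.556]
contact_force: [-0.1, 1.1, 0.2]
opening: 0.0233
```

Run:
```python
from h import *
NUT[1]=.0262
o=st(); im=grab('wrist','w15'); cv2.imwrite('pics/w15b.png',cv2.resize(im['color'][100:330,130:370],None,fx=3,fy=3))
print(plan(*npose(-26.5)).round(2)); s=grab('scene','s15'); nutang(s,.037)
```

```text
t 25.8 g [ 72.3  -9.9 125. ] Fg [0.  1.1 0.2] q [-0.16  0.6   1.23  0.26  1.94 -1.93] op 0.0233
[-0.09  0.17  6.91 -0.07 -0.   -0.11]
nut n 84 cen [0.037  0.0246 0.0616] ext [0.     0.0538 0.0547] lobe ang deg mod90 26.9
```

View pics/w15b.png

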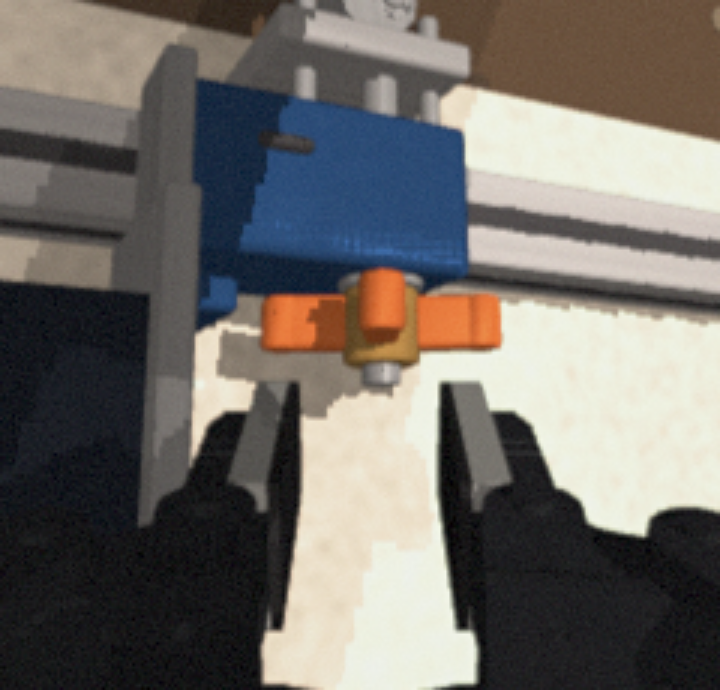

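Emit:
{"name": "apply_moves", "arguments": {
  "rows": [
    [-0.1,0.2,3,0,0,0],
    [-0.1,0.2,5.5,0,0,0],
    [-0.1,0.2,7,0,0,0],
    [-0.1,0.2,7,0,0,0],
    [-0.1,0.2,7,0,0,0]
  ]
}}

```text
t: 26.4
tool_pos: [0.6209, 0.0625, 0.0733]
tool_rot: [0.275, -2.537, -0.552]
contact_force: [-0.4, 0.7, 0.8]
opening: 0.0231
```

Emit:
{"name": "apply_moves", "arguments": {
  "rows": [
    [0,0,0,0,0,0],
    [0,0,0,0,0,0],
    [0,0,0,0,0,0]
  ],
  "grip": 1,
  "squeeze": 40
}}

```text
t: 26.7
tool_pos: [0.622, 0.0614, 0.0742]
tool_rot: [0.275, -2.54, -0.551]
contact_force: [0.7, -3.7, 0.5]
opening: 0.0087
```

Run:
```python
from h import *
st(); NUT[1]=.0265; rel(-27,[-20,-13,-6,0,5])
```

```text
t 26.7 g [40.5 20.3 74.2] Fg [ 0.4 -3.7  0.5] q [-0.14  0.57  1.36  0.27  1.83 -1.94] op 0.0087
-20 [-0.01, 0.2, 0.02, 1.21, -0.0, 0.7]
-13 [-0.04, 0.39, 0.06, 2.43, -0.0, 1.39]
-6 [-0.07, 0.58, 0.13, 3.64, -0.01, 2.09]
0 [-0.11, 0.73, 0.2, 4.68, -0.01, 2.69]
5 [-0.15, 0.85, 0.26, 5.55, -0.01, 3.19]
```

Emit:
{"name": "apply_moves", "arguments": {
  "rows": [
    [-0.01,0.2,0.02,1.21,0,0.7],
    [-0.04,0.39,0.06,2.43,0,1.39],
    [-0.07,0.58,0.13,3.64,-0.01,2.09],
    [-0.11,0.73,0.2,4.68,-0.01,2.69],
    [-0.15,0.85,0.26,5.55,-0.01,3.19],
    [-0.15,0.85,0.26,5.55,-0.01,3.19],
    [-0.15,0.85,0.26,5.55,-0.01,3.19]
  ]
}}

```text
t: 27.4
tool_pos: [0.6211, 0.0705, 0.0749]
tool_rot: [0.084, -2.62, 0.176]
contact_force: [-0.1, -1.6, -2.2]
opening: 0.0087
```

Emit:
{"name": "apply_moves", "arguments": {
  "rows": [
    [0,0,0,0,0,0],
    [0,0,0,0,0,0],
    [0,0,-3,0,0,0],
    [0,0,-6,0,0,0],
    [0,0,-8,0,0,0]
  ],
  "grip": 0.68
}}

```text
t: 27.9
tool_pos: [0.6616, 0.0822, 0.1467]
tool_rot: [0.084, -2.623, 0.174]
contact_force: [0.0, 0.6, 0.3]
opening: 0.0274
```

Run:
```python
from h import *
o=st();  s=grab('scene','s16'); nutang(s,.037); im=grab('wrist','w16'); cv2.imwrite('pics/w16b.png',cv2.resize(im['color'],(800,600)))
row([.04,.10,.15]);row([.005,.085,.10]); row([.005,.085,.051])
```

```text
t 27.9 g [ 81.9  37.3 146.7] Fg [0.1 0.6 0.3] q [ 0.06  0.55  1.22 -0.12  1.89 -1.58] op 0.0274
nut n 86 cen [0.037  0.0249 0.0614] ext [0.     0.0559 0.0637] lobe ang deg mod90 -11.6
[ 4.21  6.21  1.37 -1.21 -5.88 -0.35]
[ 4.74  5.26  7.56 -1.21 -5.88 -0.35]
[ 2.34  5.79 11.8  -1.21 -5.88 -0.35]
```

View pics/w16b.png

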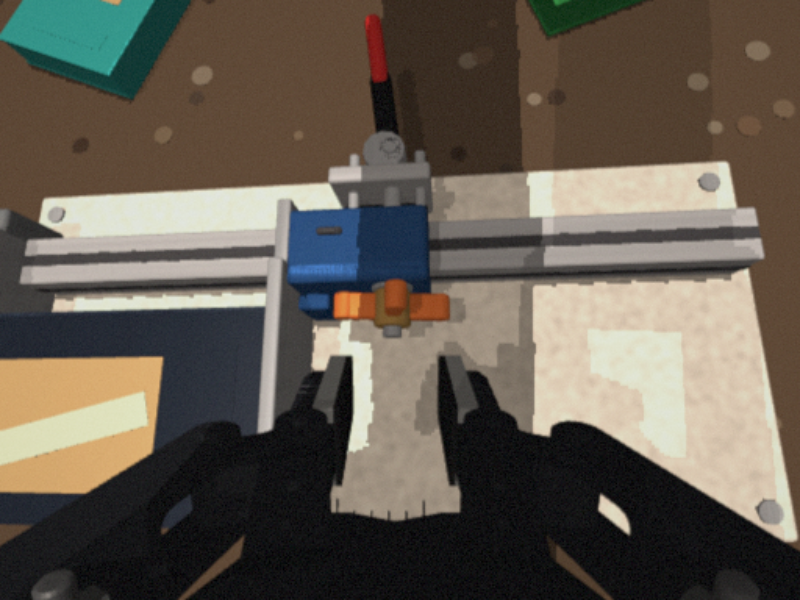

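Emit:
{"name": "apply_moves", "arguments": {
  "rows": [
    [2,3,-1,-0.5,-2,-0.1],
    [4.2,6.2,1.4,-0.9,-4,-0.3],
    [4.7,5.3,4.5,-1.2,-5.9,-0.35],
    [4.7,5.3,7.6,-1.2,-5.9,-0.35],
    [3.5,5.5,9.7,-1.2,-5.9,-0.35],
    [2.3,5.8,11.8,-1.2,-5.9,-0.35],
    [2.3,5.8,11.8,-1.2,-5.9,-0.35]
  ],
  "grip": 1
}}

```text
t: 28.7
tool_pos: [0.5778, 0.1222, 0.0472]
tool_rot: [0.149, -3.135, 0.0]
contact_force: [-0.0, -0.3, 0.1]
opening: 0.0001
```

Run:
```python
from h import *
for f in('s3','s9','s13','s16'): nutang(load(f),.037)
st(); row([.005,.063,.051],0);row([.005,.059,.051],0)
```

```text
nut n 77 cen [0.037  0.0254 0.0598] ext [0.     0.0452 0.0495] lobe ang deg mod90 39.7
nut n 63 cen [0.037  0.0278 0.0611] ext [0.     0.0475 0.049 ] lobe ang deg mod90 35.8
nut n 63 cen [0.037  0.0246 0.0592] ext [0.     0.0473 0.0484] lobe ang deg mod90 35.3
nut n 86 cen [0.037  0.0249 0.0614] ext [0.     0.0559 0.0637] lobe ang deg mod90 -11.6
t 28.7 g [ 2.3 85.1 47.2] Fg [-0.  -0.3  0.1] q [ 0.08  0.16  1.83 -0.    1.16 -1.58] op 0.0001
[-0.27 -2.21 -0.38 -0.   -0.04  0.  ]
[-0.27 -2.61 -0.38 -0.   -0.04  0.  ]
```

Emit:
{"name": "apply_moves", "arguments": {
  "rows": [
    [-0.3,-1.2,-0.4,0,0,0],
    [-0.3,-2.0,-0.4,0,0,0],
    [-0.3,-2.4,-0.4,0,0,0],
    [-0.3,-2.6,-0.4,0,0,0],
    [-0.3,-2.8,-0.4,0,0,0],
    [-0.3,-2.9,-0.4,0,0,0],
    [-0.3,-2.9,-0.4,0,0,0]
  ]
}}

```text
t: 29.4
tool_pos: [0.5838, 0.097, 0.052]
tool_rot: [0.148, -3.136, -0.011]
contact_force: [-0.3, 12.3, 1.8]
opening: -0.0004
```

Run:
```python
from h import *
st(); row([.0,.085,.052]); row([-.03,.10,.09]);  row([-.115,.075,.09]);row([-.115,.075,.047]); 
for t in (1.5,1.6,1.7,1.8): print(t);row([*fp(t),.047])
```

```text
t 29.4 g [ 5.9 59.4 52. ] Fg [ 0.8 12.3  1.8] q [ 0.04  0.15  1.82  0.01  1.17 -1.63] op -0.0004
[ 0.59  2.56  0.02  0.08 -0.02 -0.  ]
[ 3.59  4.09 -3.76  0.08 -0.02 -0.  ]
[12.09  1.58 -3.76  0.08 -0.02 -0.  ]
[12.09  1.55  0.54  0.08 -0.02 -0.  ]
1.5
[12.99 -0.88  0.52  0.08 -0.02 -0.  ]
1.6
[13.18 -1.62  0.52  0.08 -0.02 -0.  ]
1.7
[13.32 -2.23  0.51  0.08 -0.02 -0.  ]
1.8
[13.4  -2.87  0.51  0.08 -0.02 -0.  ]
```

Emit:
{"name": "apply_moves", "arguments": {
  "rows": [
    [0.3,2.5,-0.5,0,0,0],
    [3.6,4.1,-3.8,0,0,0],
    [8,3,-3.8,0,0,0],
    [12.1,1.6,-3.8,0,0,0],
    [12.1,1.6,-3.8,0,0,0],
    [12.1,1.6,-1,0,0,0],
    [12.1,1.6,0.5,0,0,0],
    [12.5,0.5,0.5,0,0,0],
    [13,-0.3,0.5,0,0,0],
    [13,-0.9,0.5,0,0,0]
  ]
}}

```text
t: 30.4
tool_pos: [0.4558, 0.0748, 0.0482]
tool_rot: [0.147, -3.137, -0.01]
contact_force: [-0.7, -0.5, 0.6]
opening: -0.0001
```

```bash
cat >> h.py <<'E'
from scipy.optimize import brentq
def lev(p):
    g=Gc(p)[:2]; f=lambda th:(g-pv)@np.array([-np.cos(th),-np.sin(th)])+ (.005+.011*abs(np.cos(th))+.0125*abs(np.sin(th)))
    return brentq(f,.5,2.6) if f(.5)*f(2.6)<0 else None
E
python3 - <<'E'
from h import *
o=st(); print(lev(o['tool_pos']));
w=grab('wrist','w17'); cv2.imwrite('pics/w17b.png',w['color'][150:384,100:412])
w=load('w16'); P=lambda u,v:((u+.5)/1.5625-.5,(v+.5)/1.5625-.5)
a=Gc(onz(w,P(373,20),.062));b=Gc(onz(w,P(386,125),.062)); c=Gc(onz(w,P(378,80),.062)); print(a,b,c,np.arctan2(-(a-c)[0],(a-c)[1]),np.arctan2(-(a[0]-pv[0]),a[1]-pv[1]))
for t in (1.6,1.7,1.8): print(t);row([*fp(t),.047])
E
```

```text
t 30.4 g [-123.7   49.4   48.2] Fg [-0.7 -0.4  0.6] q [-0.   -0.15  2.14  0.01  1.16 -1.67] op -0.0001
1.5149682365647912
[-0.1438665   0.01455214  0.062     ] [-0.06959552  0.02290761  0.062     ] [-0.10039238  0.01798787  0.062     ] 1.6496617340901631 1.7162855281993776
1.6
[ 0.27 -0.56  0.14  0.07  0.01 -0.02]
1.7
[ 0.41 -1.17  0.14  0.07  0.01 -0.02]
1.8
[ 0.48 -1.81  0.14  0.07  0.01 -0.02]
```

View pics/w17b.png

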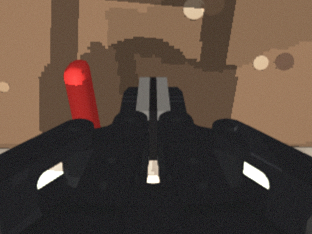

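Emit:
{"name": "apply_moves", "arguments": {
  "rows": [
    [0.3,-0.6,0.1,0,0,0],
    [0.4,-1.1,0.1,0,0,0],
    [0.4,-1.2,0.1,0,0,0]
  ]
}}

```text
t: 30.75
tool_pos: [0.4536, 0.0614, 0.0477]
tool_rot: [-0.145, 3.137, 0.009]
contact_force: [-0.5, -0.5, -0.3]
opening: -0.0
```

Emit:
{"name": "apply_moves", "arguments": {
  "rows": [
    [0,-0.3,0,0,0,0],
    [0,-0.3,0,0,0,0]
  ]
}}

```text
t: 30.95
tool_pos: [0.4539, 0.0586, 0.0477]
tool_rot: [-0.145, 3.137, 0.011]
contact_force: [-1.3, 2.6, -0.5]
opening: -0.0001
```

Emit:
{"name": "apply_moves", "arguments": {
  "rows": [
    [0,-0.4,0,0,0,0],
    [0,-0.4,0,0,0,0]
  ]
}}

```text
t: 31.15
tool_pos: [0.4544, 0.0557, 0.0477]
tool_rot: [-0.144, 3.137, 0.016]
contact_force: [-0.4, 6.3, -0.3]
opening: -0.0001
```

Run:
```python
from h import *
o=st(); print(lev(o['tool_pos']));
for p in([.4558,.0748,.05],): print(lev(p))
for t in (1.8,1.9,2.05,2.2,2.35,2.5,2.7,2.9,3.1,3.28,3.35): print(t);row([*fp(t),.047])
```

```text
t 31.15 g [-126.9   30.6   47.7] Fg [ 0.2  6.3 -0.3] q [-0.05 -0.16  2.15  0.01  1.16 -1.71] op -0.0001
1.8078337716892996
1.5149530402219606
1.8
[ 0.13  0.02  0.07  0.11  0.02 -0.03]
1.9
[ 0.14 -0.64  0.06  0.11  0.02 -0.03]
2.05
[ 0.04 -1.66  0.05  0.11  0.02 -0.03]
2.2
[-0.22 -2.68  0.04  0.11  0.02 -0.03]
2.35
[-0.65 -3.68  0.04  0.11  0.02 -0.03]
2.5
[-1.26 -4.64  0.03  0.11  0.02 -0.03]
2.7
[-2.33 -5.76  0.02  0.11  0.02 -0.03]
2.9
[-3.67 -6.65  0.01  0.11  0.02 -0.03]
3.1
[-5.22 -7.22  0.01  0.11  0.02 -0.03]
3.28
[-6.38 -7.46  0.01  0.11  0.02 -0.03]
3.35
[-6.81 -7.51  0.01  0.11  0.02 -0.03]
```

Emit:
{"name": "apply_moves", "arguments": {
  "rows": [
    [0.1,-0.5,0,0,0,0],
    [0.1,-1,0,0,0,0],
    [0,-1.6,0,0,0,0]
  ]
}}

```text
t: 31.45
tool_pos: [0.4565, 0.0424, 0.0478]
tool_rot: [-0.144, 3.135, 0.026]
contact_force: [0.6, 11.1, 0.0]
opening: -0.0001
```

Emit:
{"name": "apply_moves", "arguments": {
  "rows": [
    [-0.15,-0.6,0,0,0,0],
    [-0.3,-1.2,0,0,0,0]
  ]
}}

```text
t: 31.65
tool_pos: [0.4602, 0.034, 0.0476]
tool_rot: [-0.143, 3.135, 0.039]
contact_force: [1.5, 19.0, 2.9]
opening: 0.0
```

Run:
```python
from h import *
o=st(); print(lev(o['tool_pos']));
for t in (2.2,2.35,2.5,2.7,2.9,3.1,3.28,3.35): print(t);row([*fp(t),.047])
```

```text
t 31.65 g [-123.2    8.4   47.6] Fg [ 3.3 18.8  2.9] q [-0.1  -0.15  2.14  0.03  1.16 -1.78] op 0.0
2.1565363053146975
2.2
[ 0.16 -0.47  0.05  0.28  0.04 -0.04]
2.35
[-0.27 -1.47  0.03  0.28  0.04 -0.04]
2.5
[-0.88 -2.42  0.01  0.28  0.04 -0.04]
2.7
[-1.95 -3.55 -0.02  0.28  0.04 -0.04]
2.9
[-3.29 -4.43 -0.04  0.28  0.04 -0.04]
3.1
[-4.84 -5.   -0.04  0.28  0.04 -0.04]
3.28
[-6.01 -5.25 -0.05  0.28  0.04 -0.04]
3.35
[-6.44 -5.3  -0.04  0.28  0.04 -0.04]
```

Run:
```python
from h import *
o=st(); print(o['wrist_torque'])
w=grab('wrist','w18'); s=grab('scene','s18'); d=grab('side','d18')
a=cv2.resize(w['color'],(512,384)); b=cv2.resize(s['color'][165:265,190:370],(691,384),interpolation=cv2.INTER_CUBIC)
cv2.imwrite('pics/c18.png',a); cv2.imwrite('pics/c18b.png',b); st()
```

```text
t 31.65 g [-123.2    8.4   47.6] Fg [ 3.3 18.8  2.9] q [-0.1  -0.15  2.14  0.03  1.16 -1.78] op 0.0
[ 2.77853424 -0.18869834  0.15542913]
t 31.8 g [-123.     6.1   47.6] Fg [1.  4.2 0.5] q [-0.1  -0.15  2.14  0.02  1.16 -1.78] op -0.0003
```

View pics/c18.png

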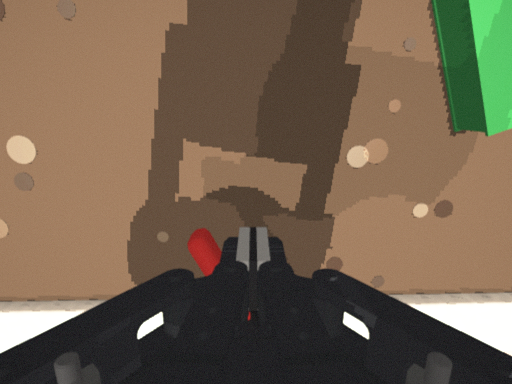

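View pics/c18b.png

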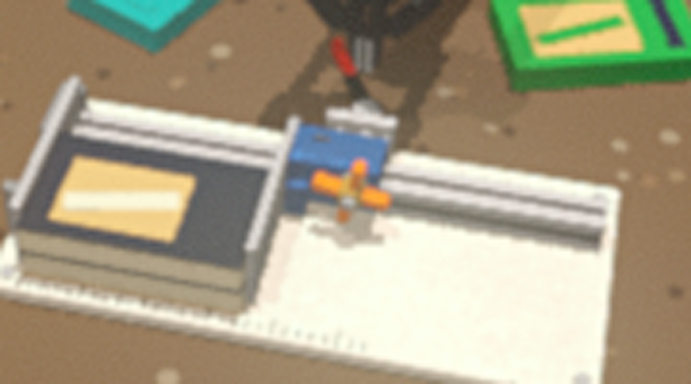

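Run:
```python
from h import *
o=st(); print(lev(o['tool_pos']));
for t in (2.2,2.3,2.4,2.5): print(t);row([*fp(t),.047])
```

```text
t 31.8 g [-123.     6.1   47.6] Fg [1.  4.2 0.5] q [-0.1  -0.15  2.14  0.02  1.16 -1.78] op -0.0003
2.1874305283519866
2.2
[ 0.18 -0.24  0.06  0.21  0.05 -0.03]
2.3
[-0.09 -0.91  0.05  0.21  0.05 -0.03]
2.4
[-0.43 -1.57  0.04  0.21  0.05 -0.03]
2.5
[-0.86 -2.19  0.03  0.21  0.05 -0.03]
```

Emit:
{"name": "apply_moves", "arguments": {
  "rows": [
    [0,-0.2,0,0.2,0,0],
    [0,-0.4,0,0.2,0,0],
    [0,-0.6,0,0.2,0,0],
    [0,-0.6,0,0.2,0,0],
    [0,-0.6,0,0.2,0,0]
  ]
}}

```text
t: 32.3
tool_pos: [0.4608, 0.0269, 0.0473]
tool_rot: [-0.145, 3.135, 0.005]
contact_force: [0.3, 7.5, -0.3]
opening: 0.0
```

Run:
```python
from h import *
o=st(); print(lev(o['tool_pos']));
for t in (2.3,2.4,2.5): print(t);row([*fp(t),.047])
```

```text
t 32.3 g [-123.2    1.3   47.3] Fg [ 1.   7.5 -0.3] q [-0.11 -0.15  2.14  0.    1.15 -1.77] op 0.0
2.242619186384355
2.3
[-0.11 -0.43  0.03  0.04  0.04 -0.03]
2.4
[-0.46 -1.08  0.03  0.04  0.04 -0.03]
2.5
[-0.88 -1.71  0.03  0.04  0.04 -0.03]
```

Emit:
{"name": "apply_moves", "arguments": {
  "rows": [
    [-0.2,-0.4,0,0,0,0],
    [-0.5,-0.9,0,0,0,0],
    [-0.8,-1.4,0,0,0,0],
    [-0.8,-1.4,0,0,0,0]
  ]
}}

```text
t: 32.7
tool_pos: [0.4692, 0.0159, 0.047]
tool_rot: [-0.144, 3.137, 0.013]
contact_force: [-3.5, 10.7, 1.8]
opening: -0.0001
```

Run:
```python
from h import *
o=st(); th=lev(o['tool_pos']); print(th); F=Rg.T@o['contact_force']; print('N',F[0]*np.cos(th)+F[1]*np.sin(th))
for t in (2.4,2.6,2.8,3.0,3.2,3.3,3.4): print(t);row([*fp(t),.047])
```

```text
t 32.7 g [-115.9  -10.5   47. ] Fg [-2.4 11.   1.8] q [-0.13 -0.13  2.12  0.01  1.15 -1.8 ] op -0.0001
2.437755776782061
N 8.9622607534415
2.4
[ 0.27  0.09 -0.    0.1   0.02 -0.04]
2.6
[-0.65 -1.12 -0.01  0.1   0.02 -0.04]
2.8
[-1.86 -2.13 -0.02  0.1   0.02 -0.04]
3.0
[-3.32 -2.87 -0.02  0.1   0.02 -0.04]
3.2
[-4.79 -3.27 -0.02  0.1   0.02 -0.04]
3.3
[-5.4  -3.38 -0.02  0.1   0.02 -0.04]
3.4
[-6.02 -3.43 -0.02  0.1   0.02 -0.04]
```

Emit:
{"name": "apply_moves", "arguments": {
  "rows": [
    [-0.6,-0.8,0,0,0,0],
    [-1.2,-1.5,0,0,0,0],
    [-1.9,-2.0,0,0,0,0],
    [-2.6,-2.5,0,0,0,0],
    [-3.4,-2.8,0,0,0,0],
    [-3.4,-2.8,0,0,0,0]
  ]
}}

```text
t: 33.3
tool_pos: [0.5029, -0.0077, 0.0449]
tool_rot: [0.145, -3.131, -0.017]
contact_force: [-4.3, 3.4, -0.9]
opening: -0.0003
```

Run:
```python
from h import *
o=st()
for t in (3.0,3.2,3.3,3.4): print(t);row([*fp(t),.047])
```

```text
t 33.3 g [-84.6 -37.1  44.9] Fg [-4.   3.7 -0.9] q [-0.17 -0.04  2.04  0.01  1.15 -1.84] op -0.0003
3.0
[-0.17 -0.21 -0.21  0.13 -0.07 -0.03]
3.2
[-1.65 -0.62 -0.23  0.13 -0.07 -0.03]
3.3
[-2.25 -0.72 -0.23  0.13 -0.07 -0.03]
3.4
[-2.88 -0.78 -0.24  0.13 -0.07 -0.03]
```

Emit:
{"name": "apply_moves", "arguments": {
  "rows": [
    [-0.5,-0.3,-0.2,0,0,0],
    [-1,-0.5,-0.2,0,0,0],
    [-1.6,-0.6,-0.2,0,0,0],
    [-2,-0.65,-0.2,0,0,0],
    [-2.3,-0.7,-0.2,0,0,0],
    [-2.5,-0.7,-0.2,0,0,0]
  ]
}}

```text
t: 33.9
tool_pos: [0.5275, -0.0127, 0.0458]
tool_rot: [0.146, -3.129, -0.015]
contact_force: [0.7, 0.6, 0.3]
opening: -0.0002
```

Emit:
{"name": "apply_moves", "arguments": {
  "rows": [
    [-0.2,0,0,0,0,0],
    [-0.3,0,0,0,0,0],
    [-0.3,0,0,0,0,0]
  ]
}}

```text
t: 34.2
tool_pos: [0.5306, -0.0127, 0.0459]
tool_rot: [0.146, -3.129, -0.014]
contact_force: [-1.2, -0.9, -1.1]
opening: -0.0002
```

Run:
```python
from h import *
o=st(); w=grab('wrist','w19'); cv2.imwrite('pics/w19b.png',cv2.resize(w['color'],(800,600)))
```

```text
t 34.2 g [-57.4 -44.8  45.9] Fg [-1.3 -0.7 -1.1] q [-0.17  0.03  1.97  0.01  1.16 -1.83] op -0.0002
```

View pics/w19b.png

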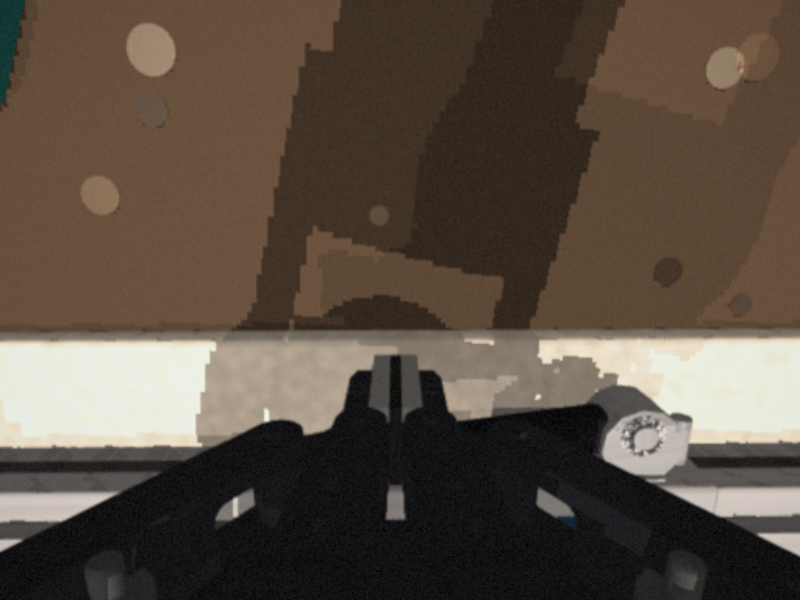

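Emit:
{"name": "apply_moves", "arguments": {
  "rows": [
    [-0.3,0,0,0,0,0],
    [-0.6,0,0,0,0,0],
    [-0.8,0,0,0,0,0]
  ]
}}

```text
t: 34.55
tool_pos: [0.5314, -0.0122, 0.0433]
tool_rot: [0.147, -3.109, -0.014]
contact_force: [-25.5, -2.4, 17.0]
opening: -0.0
```

Emit:
{"name": "apply_moves", "arguments": {
  "rows": [
    [-0.2,0,0,0,0,0],
    [-0.5,0,0,0,0,0],
    [-0.5,0,0,0,0,0]
  ]
}}

```text
t: 34.85
tool_pos: [0.5306, -0.012, 0.0408]
tool_rot: [0.148, -3.094, -0.014]
contact_force: [-16.9, -2.1, 9.4]
opening: -0.0003
```

Emit:
{"name": "apply_moves", "arguments": {
  "rows": [
    [1.5,0,-0.3,0,0,0],
    [3,0,-1,0,0,0],
    [4,0,-6,0,0,0],
    [4,0,-11,0,0,0],
    [0,3,-16,0,0,0],
    [-5,6,-21,0,0,0],
    [-8,7,-25,0,0,0],
    [-8,7,-25,0,0,0]
  ]
}}

```text
t: 35.65
tool_pos: [0.6162, 0.0646, 0.29]
tool_rot: [0.148, -3.097, -0.014]
contact_force: [-0.3, 0.3, 0.0]
opening: 0.0003
```

Run:
```python
from h import *
o=st(); w=grab('wrist','w20'); cv2.imwrite('pics/w20b.png',cv2.resize(w['color'],(800,600),interpolation=cv2.INTER_CUBIC)); s=grab('scene','s20'); nutang(s,.037)
cv2.imwrite('pics/s20b.png',cv2.resize(s['color'][175:275,180:360],None,fx=4.4,fy=4.4,interpolation=cv2.INTER_CUBIC))
```

```text
t 35.65 g [ 35.1  24.1 290. ] Fg [-0.2  0.3  0. ] q [-0.02  0.04  1.53  0.01  1.61 -1.68] op 0.0003
nut n 68 cen [0.037  0.025  0.0611] ext [0.     0.0558 0.063 ] lobe ang deg mod90 -9.8
```

View pics/w20b.png

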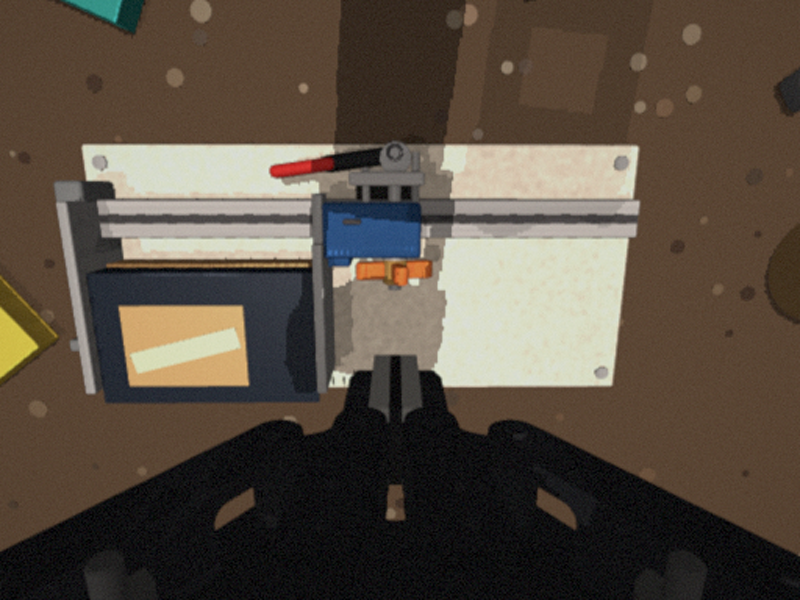

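View pics/s20b.png

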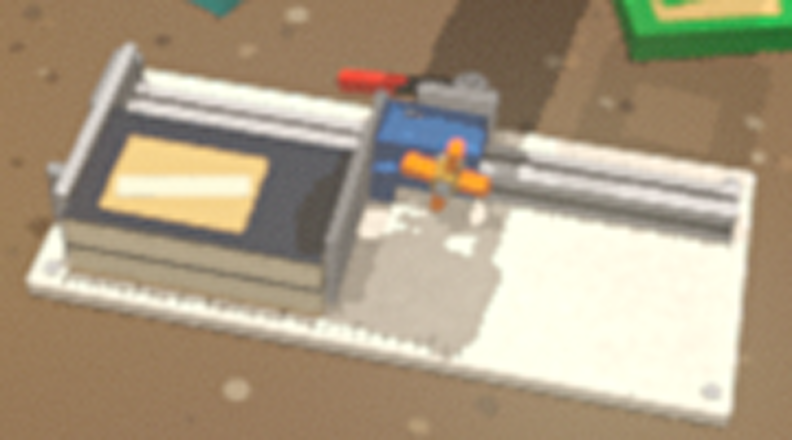

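Run:
```python
from h import *
w=load('w20'); P=lambda u,v:((u+.5)/1.5625-.5,(v+.5)/1.5625-.5)
a=Gc(onz(w,P(273,170),.062));c=Gc(onz(w,P(383,157),.062)); print(a,c,np.arctan2(-(a-c)[0],(a-c)[1])%(2*np.pi), 'direct from pv',np.arctan2(-(a[0]-pv[0]),a[1]-pv[1])%(2*np.pi))
print('stop end',Gc(onz(w,P(420,205),.073)),Gc(onz(w,P(420,250),.073)))
for n,p in dict(TL=(90,272),TR=(314,270),BL=(105,402),BR=(320,402)).items(): print(n,Gc(onz(w,P(*p),.071)).round(4))
for n,p in dict(lTL=(108,266),lTR=(313,264)).items(): print(n,Gc(onz(w,P(*p),.043)).round(4))
```

```text
[-0.03796971 -0.0653459   0.062     ] [-0.04753232  0.01755868  0.062     ] 3.2564299804810903 direct from pv 3.3282064098159196
stop end [-0.01260251  0.04514053  0.073     ] [0.02108548 0.04558555 0.073     ]
TL [ 0.0383 -0.2079  0.071 ]
TR [ 0.0368 -0.0359  0.071 ]
BL [ 0.1466 -0.2113  0.071 ]
BR [ 0.1472 -0.0351  0.071 ]
lTL [ 0.0383 -0.2101  0.043 ]
lTR [ 0.0367 -0.0411  0.043 ]
```

```bash
python3 -c "
from h import *
print(ctrl.finish_job())"
```

```text
the job is handed in; nothing more can be done
None
```

The job is handed in. Both paperbacks are snug and square between the stops, the nut is set, and the cam lever is closed on its stop. No verdict came back. It took about 36 s of the 72 s allowed.

**What I did**
- **Stop:** I slid it until it met a firm stop. I pushed it snug again twice, after turning the nut, and each time it stopped at the same place with 12 to 14 N of push.
- **Nut:** I turned it clockwise about 230° in four grips, with one lever test partway (see below).
- **Lever:** I swung it closed until it hit its hard stop, then backed the arm well clear.

**Last checks**
- **Lever:** it measures 3.26 to 3.33 rad, against 3.28 for fully closed. It met a hard stop at 17 to 25 N, after a push of about 9 N near the peak, where 3 to 10 N means well set.
- **Books:** in the last pictures they are square and touch both stop faces. The stop's end is at gauge y = 45 mm, against 47 mm expected; the camera calibration is only good to about 2 mm.

**What disagreed or was not checked**
- **Slipped grip:** one nut grip slipped, turning the nut only about 9° of an intended 24°. I measured this in the picture and made it up in the next grip.
- **High force readings:** while the lever was moving quickly, the force briefly read 19 N in total, about 14 N of it square to the lever. It fell to 4 to 8 N once slower, so I took it as finger friction and speed rather than the nut being too tight.
- **Midway test:** I tested the lever from the open side once, before the last 45° or so of nut. It met rising resistance from about 1.45 rad. After the last turn I did not reopen it; I judged the setting from the closing force alone.
- **Pad squeeze and clamp hold:** I could not read the pad squeeze directly, and I did not test the clamp with a pull.

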